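Right the spilled bottles and make a soldering bench ready

ROBOT

A 7-joint arm with a two-finger parallel gripper is mounted at the origin on the work surface. World frame = base frame: x ahead of the robot, y to its left, z up, the work surface at z = 0. Lengths are in m, angles in rad, forces in N, time in s.
With the tool pointing down it reaches from about 0.375 to 0.925 m from the base axis. Payload 3.1 kg.
Tool frame: the origin (TCP) lies at the very end of the fingers, on their centre line; the grasp point (between the pads) lies bot.tcp_to_grasp behind it (bot.tcp_to_grasp is the distance from the TCP to the grasp point, in m); x points along the fingers, y is the direction in which the jaws open and shut, and the axes are right-handed (so a half turn about x gives the same grasp; the last joint's range is limited). The gripper opens to 85 mm and grips with 20 to 120 N. Pads are 22 mm wide; open, the fingers measure 114 mm over their backs; the gripper's body (76 mm by 85 mm) begins 54 mm behind the grasp point. The pads swing forward as they close: fully open they stand 13 mm farther back than shut.
Start: joints at [-1.2, 0.383, 0.044, 1.598, -0.018, 1.161, -0.05], TCP at [0.294, 0.58, 0.196] pointing down, gripper open.
Joint ranges: [-2.61, 2.61], [-0.41, 2.15], [-1.48, 1.57], [0, 2.5], [-1.57, 4.71], [0.05, 1.97], [-2.85, 2.85]. Speed limits (rad/s): [2.79, 2.79, 3.14, 3.14, 3.14, 3.14, 3.14].

INTERFACE

Orientations are given as a unit quaternion [x, y, z, w].
In Python, from rig import bot gives the robot as it stands. The module is installed in compiled form; this text tells all that it offers.
- The arm moves only by the tool step_arm, never from a script. Its argument "rows" is one flat list of numbers, 5 for each row, row after row: the shift along the tool's x, y, z in mm, then the turn about the tool's x in rad, then the finger opening in mm, from 0 to 85.4. A call has 1 to 10 rows; each row shifts and turns the commanded pose from where the row before left it, along the tool's axes as they then stand; what a row does not reach is not made up. A row lasts 1/10 s, in which the tool goes at most 50 mm and 8.59 degrees, less where a joint would pass 70% of its speed; a pose out of reach is approached as far as the arm can. A call is refused whole if a number of a shift passes 50 or a number of a turn 0.15, either way. A call with a gripper value outside its range is refused whole. The fingers move at their own pace and stop on an object; "squeeze" is the grip in N (left out, the last holds). Time passes only in rows, so rows that do not move let the fingers close. It gives the time, the measured TCP pose, the force and the opening at its end, in the units of the state.
- bot.state(): the state, without advancing time (a new reading comes with each control period).
- bot.snapshot(name): name is "scene" or "top" or "wrist"; returns the picture (480x640x3 uint8, blue, green, red); there is no depth.
- bot.camera_model(name): a dict with "K" (3x3 intrinsics, pixels), "extrinsics" (4x4, takes a point from world to camera coordinates). Camera axes: x right, y down, z forward; pixel columns grow to the right and rows downward; lengths in m; the calibration is good to about 2 mm. A picture is of the moment at which its call begins: read the wrist's pose just before it. camera_model takes no time and is no camera call; for the wrist camera it gives the pose at the moment of the call.
- bot.sign_off(): hands the job in, once; it reports no verdict.
The state is a dict: "time": time; "joints": joint angles; "qd": joint speeds; "joint_torque": joint torques, N m; "position": TCP position; "eef_rot": TCP orientation; "force": force on the tool from outside, world axes, zero at the start; "wrist_torque": the same for the moment, N m; "finger_gap": opening from 0.0 (shut) to 1.0 (fully open).
Only numpy, scipy, OpenCV 4.12 (cv2) and the standard library are available. Lean on these libraries where they do the work, as an engineer would, in place of code of your own. Each camera call takes 0.05 s, during which the arm holds its last target. There are 200 camera calls.

TASK

Make the soldering bench ready: stand every fallen bottle upright inside the blue spill tray, and lift every white-lidded parts case out of the grey bin and put it down on the green mat, each resting directly on the mat. Only when all of that is done, and you have let go of everything, switch the bench power supply on by pushing its red lever all the way over. Leave the other things on the bench where they are.

Things in the scene. Friction and masses are not known exactly. Their poses are not given: they have to be found in the camera images.
- bottle1: white square bottle, blue band, round red cap: body 46 x 46 x 84 mm tall, cap 28 mm across, 121 mm tall in all, about 180 g. Starts lying on a flat side, cap end within 0.4 rad of pointing to the robot's right (-y). Origin at the centre of its base; +z runs from base to cap, x and y are square to its flat sides. Absent: None
- bottle2: white square bottle, green band, round red cap: body 46 x 46 x 84 mm tall, cap 28 mm across, 121 mm tall in all, about 180 g. Starts lying on a flat side, cap end within 0.4 rad of pointing to the robot's right (-y). Origin at the centre of its base; +z runs from base to cap, x and y are square to its flat sides. Absent: None
- bottle3: white square bottle, orange band, round red cap: body 46 x 46 x 84 mm tall, cap 28 mm across, 121 mm tall in all, about 180 g. Starts lying on a flat side, cap end within 0.4 rad of pointing to the robot's right (-y). Origin at the centre of its base; +z runs from base to cap, x and y are square to its flat sides. Absent: None
- case1: small clear parts case, 70 mm (its x) by 42 mm (its y) by 52 mm tall, white lid with a small colour patch, orange parts inside, about 90 g. Origin at the centre of its underside, z up to the lid. It starts in the grey bin, lid up, its 70 mm side across the bin's narrow way. An absent one reads None
- case2: small clear parts case, 70 mm (its x) by 42 mm (its y) by 52 mm tall, white lid with a small colour patch, copper-coloured parts inside, about 90 g. Origin at the centre of its underside, z up to the lid. It starts in the grey bin, lid up, its 70 mm side across the bin's narrow way. An absent one reads None
- case3: small clear parts case, 70 mm (its x) by 42 mm (its y) by 52 mm tall, white lid with a small colour patch, blue parts inside, about 90 g. Origin at the centre of its underside, z up to the lid. It starts in the grey bin, lid up, its 70 mm side across the bin's narrow way. An absent one reads None
- tray: blue open spill tray fixed to the bench, 140 mm (its x) by 290 mm (its y, the long way), walls 5 mm thick and 16 mm high, floor 5 mm thick. Origin at the centre of its underside, z up; its +x points away from the robot. Room for three bottles in a row along y
- bin: grey open shallow parts bin fixed to the bench, 150 mm (its x) by 245 mm (its y), 28 mm high, walls and floor 4 mm thick. Origin at the centre of its underside, z up; +x points away from the robot. The cases lie in it side by side along y, about 77 mm apart
- mat: flat green work mat fixed to the bench, 100 mm (its x) by 340 mm (its y), 3 mm thick. Origin at the centre of its underside, z up
- switch (a joint): the red toggle lever of the bench power supply: 0 = off, leaning towards the robot; 1.0 = fully on, leaning away. It starts between 0 and 0.2, turns about a level axis and stays where it is left (light friction)
- switch_tip (a point): centre of the 26 mm red ball on the lever's end, 70 mm from the lever's axis; the axis runs along the psu's y, 67 mm above the psu's origin. The lever leans 0.5 rad to the psu's -x at joint 0 and 0.5 rad to its +x at joint 1
- psu: black bench power supply box fixed to the bench, 100 mm (its x) by 170 mm (its y) by 45 mm high, the red lever standing in the middle of its top. Origin at the centre of its underside, z up; the lever swings towards its +x, away from the robot
- spool: bystander: solder spool standing on end, 56 mm across, 50 mm tall; origin at the centre of its underside
- tape: bystander: roll of yellow tape lying flat, 90 mm across, 22 mm tall; origin at the centre of its underside
- meter: bystander: yellow multimeter lying flat, 75 x 140 x 32 mm; origin at the centre of its underside
- pliers: bystander: yellow-handled pliers lying flat, 140 mm long, 16 mm thick, origin at the pivot on the underside
- tin: bystander: steel jar with a brass lid, 70 mm across, 70 mm tall; origin at the centre of its underside
- board: bystander: small green circuit board, 80 x 60 x 24 mm; origin at the centre of its underside
Not all that is in view belongs to the job. Leave any brown look-alike of the case1 alone.

How it is judged:
On the way, in this order (a step that is already met when the one before it is completed fails the run):
1. every bottle stands upright in the tray and every case rests on the mat, all let go (angle between each of bottle1, bottle2, bottle3's own z axis and vertical below 0.12 rad and x of bottle1 in the frame of tray between -0.057 and 0.057 m and y of bottle1 in the frame of tray between -0.132 and 0.132 m and z of bottle1 in the frame of tray between -0.01 and 0.013 m and linear speed of each of bottle1, bottle2, bottle3, case1, case2, case3 below 0.03 m/s and contact force between each of bottle1, bottle2, bottle3, case1, case2, case3 and the fingers below 0.3 N and x of bottle2 in the frame of tray between -0.057 and 0.057 m and y of bottle2 in the frame of tray between -0.132 and 0.132 m and z of bottle2 in the frame of tray between -0.01 and 0.013 m and x of bottle3 in the frame of tray between -0.057 and 0.057 m and y of bottle3 in the frame of tray between -0.132 and 0.132 m and z of bottle3 in the frame of tray between -0.01 and 0.013 m and x of case1 in the frame of mat between -0.05 and 0.05 m and y of case1 in the frame of mat between -0.17 and 0.17 m and z of case1 in the frame of mat between -0.01 and 0.042 m and x of case2 in the frame of mat between -0.05 and 0.05 m and y of case2 in the frame of mat between -0.17 and 0.17 m and z of case2 in the frame of mat between -0.01 and 0.042 m and x of case3 in the frame of mat between -0.05 and 0.05 m and y of case3 in the frame of mat between -0.17 and 0.17 m and z of case3 in the frame of mat between -0.01 and 0.042 m), for 0.2 s.
2. the power lever is pushed over to on (value of joint switch above 0.85 rad), for 0.2 s.
At the end, for the whole second after the job is handed in: Every bottle present stands within about 7 degrees of upright on the tray's floor with its base inside the tray, every case present rests directly on the mat (its origin over the mat, on any of its faces), the bottles are still, all are released, and the lever is at 0.85 rad or more (angle between each of bottle1, bottle2, bottle3's own z axis and vertical below 0.12 rad and x of bottle1 in the frame of tray between -0.057 and 0.057 m and y of bottle1 in the frame of tray between -0.132 and 0.132 m and z of bottle1 in the frame of tray between -0.01 and 0.013 m and linear speed of each of bottle1, bottle2, bottle3 below 0.03 m/s and contact force between each of bottle1, bottle2, bottle3, case1, case2, case3 and the fingers below 0.3 N and x of bottle2 in the frame of tray between -0.057 and 0.057 m and y of bottle2 in the frame of tray between -0.132 and 0.132 m and z of bottle2 in the frame of tray between -0.01 and 0.013 m and x of bottle3 in the frame of tray between -0.057 and 0.057 m and y of bottle3 in the frame of tray between -0.132 and 0.132 m and z of bottle3 in the frame of tray between -0.01 and 0.013 m and x of case1 in the frame of mat between -0.05 and 0.05 m and y of case1 in the frame of mat between -0.17 and 0.17 m and z of case1 in the frame of mat between -0.01 and 0.042 m and x of case2 in the frame of mat between -0.05 and 0.05 m and y of case2 in the frame of mat between -0.17 and 0.17 m and z of case2 in the frame of mat between -0.01 and 0.042 m and x of case3 in the frame of mat between -0.05 and 0.05 m and y of case3 in the frame of mat between -0.17 and 0.17 m and z of case3 in the frame of mat between -0.01 and 0.042 m and value of joint switch above 0.85 rad); the robot touches nothing.
It fails at once if the spool, tape, meter, pliers, tin or circuit board is pushed more than 50 mm from its place (distance of any of spool, tape, meter, pliers, tin, board from where it was at the start of the episode above 0.05 m).
Of bottle1, bottle2, bottle3 only 2 to 3 are there at a start; the rules pass over those that are not, and their reading is None.
Of case1, case2, case3 only 2 to 3 are there at a start; the rules pass over those that are not, and their reading is None.
At some moment in a run one of case1, case2, case3 may be knocked a few centimetres aside while the robot is not near it.
Once in a run the grip may slacken for a moment while it holds something.
It also fails if it takes over 210 s, if anything falls off the work surface, if the arm or the gripper's body presses on something with over 40 N, if the wrist force passes 120 N, or if a joint passes its speed limit or range.

## Working session

There is one attempt and no reset: what is moved stays moved. The work goes in short steps, Python scripts to look and compute and a tool call to move; the robot and the scene stay as the last step left them, time stands still between calls to the robot, and variables do not carry over. Pictures are saved under pics/ and viewed, about 12 in all and at most 16, crops included, and the job is handed in when it is done.

Besides the shell and the picture viewer there is one more tool, called as name(argument=value, ...) on one line, values as JSON. step_arm: Moves the arm, as the interface text tells. Its arguments: {"type":"object","properties":{"rows":{"type":"array"},"squeeze":{"type":"number"}},"required":["rows"]}

```bash
mkdir -p pics; cat > h.py <<'E'
import numpy as np, cv2
from rig import bot
from scipy.spatial.transform import Rotation as R
def snap(n,f):
    cm=bot.camera_model(n); im=bot.snapshot(n); cv2.imwrite('pics/'+f+'.png',im); return im,cm
def ray(cm,uv,z):
    K=np.array(cm['K']);E=np.array(cm['extrinsics']);r=E[:3,:3];t=E[:3,3]
    c=-r.T@t; d=r.T@np.linalg.solve(K,[uv[0],uv[1],1.]); return c+d*(z-c[2])/d[2]
def proj(cm,p):
    K=np.array(cm['K']);E=np.array(cm['extrinsics']);q=K@(E[:3,:3]@np.array(p)+E[:3,3]); return q[:2]/q[2]
E
python3 - <<'E'
from h import *
for n in('scene','top'):
    im,cm=snap(n,n+'0'); print(n,np.round(cm['K'],1).tolist(),np.round(cm['extrinsics'],3).tolist())
s=bot.state();print(s,bot.tcp_to_grasp);print(R.from_quat(s['eef_rot']).as_matrix().round(3))
E
```

```text
scene [[501.4, 0.0, 324.7], [0.0, 501.4, 237.7], [0.0, 0.0, 1.0]] [[-0.851, 0.525, 0.005, 0.459], [0.427, 0.697, -0.576, -0.14], [-0.306, -0.488, -0.818, 1.415], [0.0, 0.0, 0.0, 1.0]]
top [[544.4, 0.0, 314.3], [0.0, 544.4, 233.0], [0.0, 0.0, 1.0]] [[-0.008, -1.0, -0.004, -0.053], [-0.997, 0.008, -0.076, 0.522], [0.076, 0.003, -0.997, 1.627], [0.0, 0.0, 0.0, 1.0]]
{'time': 0.1, 'joints': array([-1.19979684,  0.38375876,  0.04385077,  1.59939874, -0.01790061,
        1.16121706, -0.04991248]), 'qd': array([-0.00096923, -0.00103836, -0.00101108, -0.00588431, -0.00055967,
       -0.00135708, -0.00048852]), 'joint_torque': array([ 2.67960211e-03, -4.34728074e+01,  1.02932252e+00, -2.50454861e+01,
        1.08439362e-02,  5.47808624e-03,  6.37946954e-06]), 'position': array([0.29327047, 0.57903264, 0.19461798]), 'eef_rot': array([ 0.16338215,  0.68792535, -0.16504435,  0.68762297]), 'force': array([-0.45166713, -0.98631396, -0.63610126]), 'wrist_torque': array([ 0.01508795,  0.02200115, -0.03319617]), 'finger_gap': 0.9961065065848603} 0.0187
[[-0.001  0.452  0.892]
 [-0.002  0.892 -0.452]
 [-1.    -0.002  0.   ]]
```

View pics/top0.png

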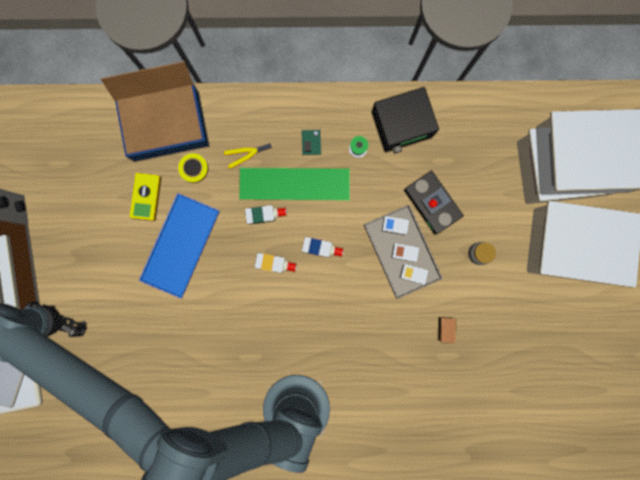

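View pics/scene0.png

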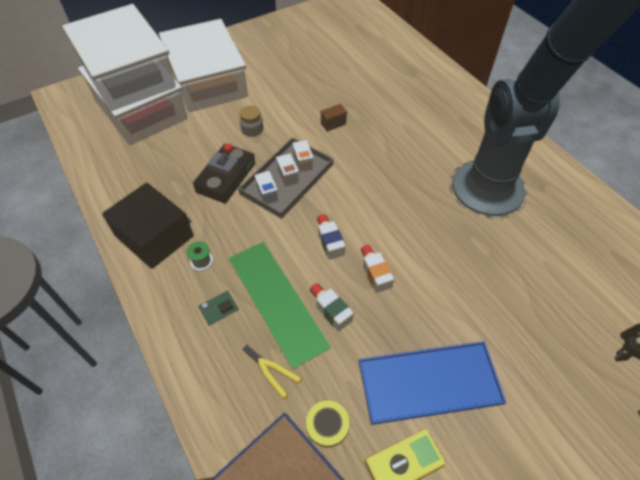

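The top view (image up = +x, left = +y) shows three bottles: green band (262,214), blue (320,247), orange (272,263). The tray is at (180,246), the mat at (294,184), the bin with three cases at (402,252), and the psu at (433,203). The brown decoy is at (447,330). The scene view agrees.

```bash
python3 - <<'E'
from h import *
im=cv2.imread('pics/top0.png');cm=bot.camera_model('top');hsv=cv2.cvtColor(im,cv2.COLOR_BGR2HSV)
def comps(lo,hi,box,z,amin=15,name=''):
    m=cv2.inRange(hsv,np.array(lo),np.array(hi));k=np.zeros_like(m);x0,y0,x1,y1=box;k[y0:y1,x0:x1]=m[y0:y1,x0:x1]
    for c in cv2.findContours(k,0,2)[0]:
        if cv2.contourArea(c)<amin: continue
        (u,v),wh,a=cv2.minAreaRect(c); b=cv2.boxPoints(((u,v),wh,a))
        P=np.array([ray(cm,p,z) for p in b]);e=[P[1]-P[0],P[2]-P[1]];L=[np.linalg.norm(x) for x in e];i=int(np.argmax(L))
        print(name,np.round((u,v)),ray(cm,(u,v),z)[:2].round(3),'size',np.round(L,3),'long-axis ang',round(np.degrees(np.arctan2(e[i][1],e[i][0]))%180,1))
comps((105,120,100),(125,255,255),(120,180,230,310),.016,500,'tray')
comps((45,120,60),(75,255,255),(230,150,360,210),.003,500,'mat')
comps((0,150,120),(6,255,255),(230,190,350,290),.023,15,'cap')
comps((0,150,120),(6,255,255),(400,170,470,240),.12,5,'lever')
comps((0,0,150),(179,80,255),(230,190,350,290),.04,40,'white')
comps((0,0,150),(179,70,255),(360,200,445,300),.056,40,'lid')
comps((0,0,70),(179,70,175),(355,195,450,310),.028,1000,'bin')
comps((0,0,0),(179,90,80),(400,165,470,240),.045,500,'psu')
E
```

```text
tray [179. 245.] [0.488 0.353] size [0.286 0.139] long-axis ang 157.1
mat [294. 184.] [0.676 0.005] size [0.336 0.096] long-axis ang 89.5
cap [291. 267.] [0.421 0.013] size [0.023 0.022] long-axis ang 170.3
cap [338. 251.] [ 0.465 -0.129] size [0.024 0.022] long-axis ang 168.1
cap [282. 212.] [0.588 0.041] size [0.021 0.021] long-axis ang 179.8
lever [433. 203.] [ 0.598 -0.396] size [0.02  0.018] long-axis ang 134.3
white [279. 264.] [0.428 0.047] size [0.051 0.042] long-axis ang 168.5
white [258. 260.] [0.441 0.11 ] size [0.049 0.022] long-axis ang 170.5
white [326. 249.] [ 0.473 -0.093] size [0.051 0.043] long-axis ang 168.2
white [306. 244.] [ 0.488 -0.033] size [0.053 0.025] long-axis ang 160.0
white [248. 216.] [0.574 0.14 ] size [0.022 0.052] long-axis ang 7.1
white [269. 212.] [0.584 0.077] size [0.042 0.049] long-axis ang 6.1
lid [401. 251.] [ 0.465 -0.314] size [0.134 0.233] long-axis ang 22.9
bin [403. 251.] [ 0.464 -0.322] size [0.153 0.246] long-axis ang 23.1
```

```bash
cat >> h.py <<'E'
def go(x,y,z,deg):
    s=bot.state();M=R.from_quat(s['eef_rot']).as_matrix();p=np.array(s['position'])
    cur=np.degrees(np.arctan2(M[1,1],M[0,1])); t=np.radians((cur-deg+90)%180-90)
    a=np.radians(deg+(0 if abs((cur-np.degrees(t)-deg+180)%360-180)<90 else 180)); ty=np.array([np.cos(a),np.sin(a),0]);tx=np.array([0,0,-1]);tz=np.cross(tx,ty)
    d=np.array([x,y,z])-p
    print('turn',round(t,3),'then shift mm',(1000*np.array([d@tx,d@ty,d@tz])).round(1),'cur deg',round(cur,1),'pos',p.round(4),'gap',round(s['finger_gap']*85.4,1),'F',np.round(s['force'],1),'t',s['time'])
    print('  tool y',ty.round(3),'tool z',tz.round(3))
E
python3 -c "
from h import *
go(.466,-.128,.15,-13.5)"
```

```text
turn 1.338 then shift mm [ 44.6 333.  647.2] cur deg 63.1 pos [0.2933 0.579  0.1946] gap 85.1 F [-0.5 -1.  -0.6] t 0.1
  tool y [ 0.972 -0.233  0.   ] tool z [-0.233 -0.972 -0.   ]
```

step_arm(rows=[0,0,0,0.149,85,0,0,0,0.149,85,0,0,0,0.149,85,0,0,0,0.149,85,0,0,0,0.149,85,0,0,0,0.149,85,0,0,0,0.149,85,0,0,0,0.149,85,0,0,0,0.145,85,0,0,0,0,85], squeeze=20)

```text
time: 1.1
position: [0.2933, 0.5794, 0.1951]
eef_rot: [-0.555, -0.438, 0.556, -0.438]
force: [-0.1, -0.4, -0.1]
finger_gap: 0.994
```

```bash
python3 -c "
from h import *
go(.466,-.128,.15,-13.5)"
```

```text
turn 0.001 then shift mm [ 45.1 333.1 647.5] cur deg -13.4 pos [0.2933 0.5794 0.1951] gap 84.9 F [-0.1 -0.4 -0.1] t 1.1
  tool y [ 0.972 -0.233  0.   ] tool z [-0.233 -0.972 -0.   ]
```

step_arm(rows=[0,21,40,0,85,0,21,40,0,85,0,21,40,0,85,0,21,40,0,85,0,21,40,0,85,0,21,40,0,85,0,21,40,0,85,0,21,40,0,85,0,21,40,0,85,0,21,40,0,85])

```text
time: 2.1
position: [0.4048, 0.1401, 0.1959]
eef_rot: [0.554, 0.439, -0.554, 0.439]
force: [0.0, 0.0, 0.6]
finger_gap: 0.997
```

step_arm(rows=[0,21,40,0,85,0,21,40,0,85,10,21,40,0,85,10,20,40,0,85,10,20,40,0,85,15,20,40,0,85,0,0,7,0,85,0,0,0,0,85,0,0,0,0,85])

```text
time: 3.0
position: [0.4668, -0.1256, 0.1509]
eef_rot: [0.555, 0.439, -0.554, 0.438]
force: [0.7, -0.3, -0.4]
finger_gap: 0.996
```

```bash
python3 -c "
from h import *
go(.466,-.128,.15,-13.5); im,cm=snap('wrist','w1'); print(proj(cm,(.466,-.128,.02)),proj(cm,(.466,-.128,.15)))
hsv=cv2.cvtColor(im,cv2.COLOR_BGR2HSV)"
```

```text
turn 0.003 then shift mm [ 0.9 -0.2  2.6] cur deg -13.3 pos [ 0.4668 -0.1256  0.1509] gap 85.1 F [ 0.7 -0.3 -0.4] t 3.0
  tool y [ 0.972 -0.233  0.   ] tool z [-0.233 -0.972 -0.   ]
[320.15218565 213.62458303] [320.14756605 278.52108356]
```

View pics/w1.png

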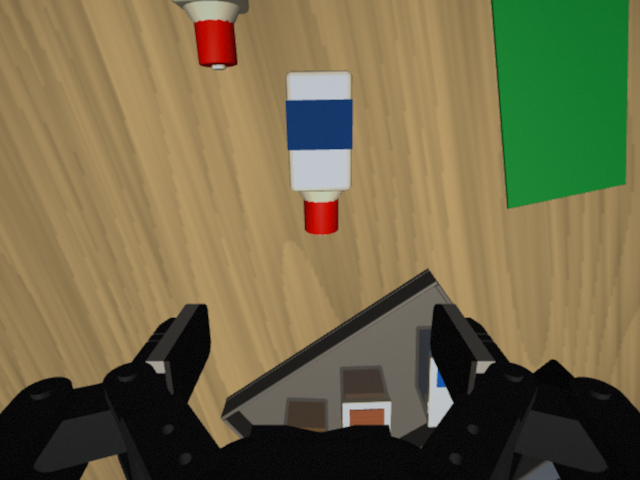

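Wrist view: blue bottle lies straight up/down the image, cap centre (321,216), where the target projects (320,214). Go down and grip.

step_arm(rows=[40,0,0,0,60,40,0,0,0,60,40,0,1,0,60,25,0,0,0,60,0,0,0,0,24,0,0,0,0,24,0,0,0,0,24,0,0,0,0,24,0,0,0,0,24,0,0,0,0,24], squeeze=20)

```text
time: 4.05
position: [0.4674, -0.1278, 0.0067]
eef_rot: [0.556, 0.438, -0.555, 0.438]
force: [-0.7, 0.3, 0.5]
finger_gap: 0.281
```

step_arm(rows=[-10,0,0,0,24,-10,0,-1,0,24,-10,0,-2,0,24,-10,0,-3,0,24,-10,0,-4,0,24,-10,0,-5,0,24,-10,0,-6,0,24,0,0,0,0,24])

```text
time: 4.85
position: [0.4734, -0.1062, 0.0774]
eef_rot: [0.556, 0.438, -0.554, 0.439]
force: [-0.1, -0.5, -0.2]
finger_gap: 0.281
```

```bash
python3 -c "
from h import *
go(.466,-.128,.15,-13.5); im,cm=snap('wrist','w2');im2,_=snap('scene','s2')
a=cv2.resize(im,(400,300));b=im2[130:355,200:500];b=cv2.resize(b,(400,300));cv2.imwrite('pics/c2.png',np.hstack([a,b]))"
```

```text
turn 0.003 then shift mm [-72.6  -2.1  22.9] cur deg -13.3 pos [ 0.4734 -0.1062  0.0774] gap 24.0 F [-0.1 -0.5 -0.2] t 4.85
  tool y [ 0.972 -0.233  0.   ] tool z [-0.233 -0.972 -0.   ]
```

View pics/c2.png

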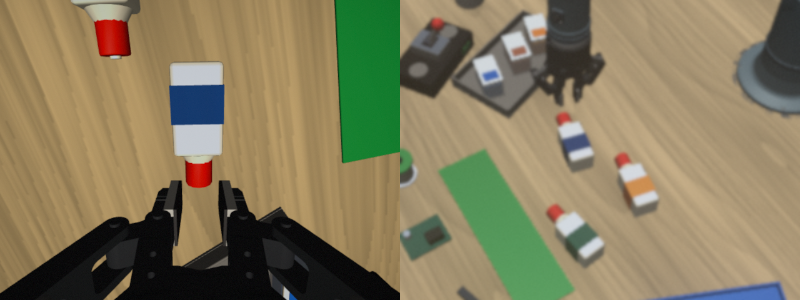

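```bash
python3 -c "
from h import *
def caps(im,cm,z):
    h=cv2.cvtColor(im,cv2.COLOR_BGR2HSV);m=cv2.inRange(h,(0,150,100),(8,255,255))|cv2.inRange(h,(172,150,100),(179,255,255))
    for c in cv2.findContours(m,0,2)[0]:
        if cv2.contourArea(c)>12:
            x,y,w,hh=cv2.boundingRect(c);(u,v),r,a=cv2.minAreaRect(c)
            print(np.round((u,v)),(w,hh),ray(cm,(u,v),z)[:2].round(4))
im,cm=snap('wrist','w3');caps(im,cm,.03);print('top');
im,cm=snap('top','t3');caps(im,cm,.03);
print('scene');im,cm=snap('scene','s3');caps(im,cm,.03)
print(R.from_matrix(np.array(bot.camera_model('wrist')['extrinsics'])[:3,:3]).as_matrix().round(2), bot.camera_model('wrist')['K'])
"
```

```text
[320. 278.] (43, 44) [ 0.4663 -0.1287]
[179.  57.] (54, 59) [0.4229 0.0133]
top
[291. 266.] (9, 10) [0.4213 0.0129]
[281. 212.] (9, 9) [0.5853 0.0424]
[433. 203.] (8, 9) [ 0.608  -0.4153]
scene
[316. 289.] (11, 11) [0.5889 0.0383]
[366. 249.] (10, 9) [0.4225 0.0075]
[322. 218.] (9, 8) [ 0.4653 -0.1349]
[228. 147.] (8, 7) [ 0.5646 -0.4992]
[[ 0.97 -0.23 -0.  ]
 [-0.22 -0.93  0.3 ]
 [-0.07 -0.3  -0.95]] [[384.48142748   0.         320.04879763]
 [  0.         384.48142748 233.99589836]
 [  0.           0.           1.        ]]
```

The bottle is unmoved and the position was right: the cap is only about 24 mm wide, so I commanded too wide a closing. Regrip with a command of 5 mm.

step_arm(rows=[10,0,6,0,50,10,0,5,0,50,10,0,4,0,50,10,0,3,0,50,10,0,2,0,50,10,0,1,0,50,10,0,0,0,50,0,0,0,0,5,0,0,0,0,5,0,0,0,0,5], squeeze=20)

```text
time: 6.1
position: [0.4672, -0.1279, 0.0062]
eef_rot: [0.555, 0.438, -0.555, 0.438]
force: [-0.4, 0.0, -1.2]
finger_gap: 0.074
```

step_arm(rows=[0,0,0,0,5,0,0,0,0,5,0,0,0,0,5,-10,0,0,0,5,-10,0,-1,0,5,-10,0,-2,0,5,-10,0,-3,0,5,-10,0,-4,0,5,-10,0,-5,0,5])

```text
time: 7.0
position: [0.4704, -0.1129, 0.0669]
eef_rot: [0.555, 0.438, -0.555, 0.438]
force: [0.0, 0.2, 0.3]
finger_gap: 0.061
```

```bash
python3 -c "
from h import *
go(.466,-.128,.15,-13.5); im,cm=snap('wrist','w4');im2,_=snap('scene','s4')
a=cv2.resize(im,(400,300));b=im2[130:280,250:450];b=cv2.resize(b,(400,300));cv2.imwrite('pics/c4.png',np.hstack([a,b]))"
```

```text
turn 0.001 then shift mm [-83.1  -0.8  15.8] cur deg -13.5 pos [ 0.4704 -0.1129  0.0669] gap 5.2 F [0.  0.2 0.3] t 7.0
  tool y [ 0.972 -0.233  0.   ] tool z [-0.233 -0.972 -0.   ]
```

View pics/c4.png

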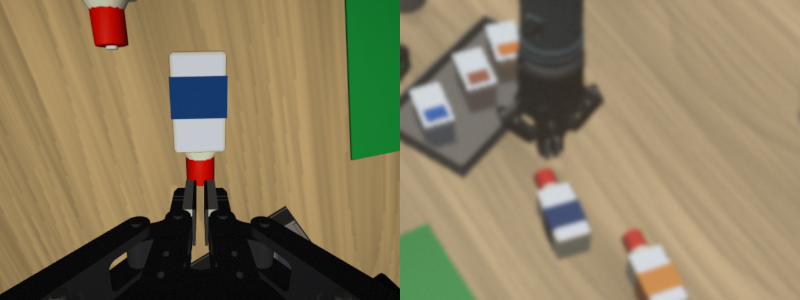

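```bash
python3 - <<'E'
from h import *
cm=bot.camera_model('wrist')
E0=np.array(cm['extrinsics']);s=bot.state()
M=R.from_quat(s['eef_rot']).as_matrix();T=np.eye(4);T[:3,:3]=M;T[:3,3]=s['position']
X=E0@T  # cam<-tool
print(X.round(4)); print('cam pos',np.linalg.inv(E0)[:3,3])
for f,p,q in(('w1',(.4668,-.1256,.1509),[0.555,0.439,-0.554,0.438]),('w3',(.4734,-.1062,.0774),[0.556,0.438,-0.554,0.439]),('w4',s['position'],s['eef_rot'])):
    T=np.eye(4);T[:3,:3]=R.from_quat(q).as_matrix();T[:3,3]=p
    c={'K':cm['K'],'extrinsics':X@np.linalg.inv(T)}
    im=cv2.imread(f'pics/{f}.png');h=cv2.cvtColor(im,cv2.COLOR_BGR2HSV)
    for nm,m,z in(('cap',cv2.inRange(h,(0,150,100),(8,255,255)),.03),('blue',cv2.inRange(h,(105,120,60),(125,255,200)),.046)):
        k=np.zeros_like(m);k[60:330,240:400]=m[60:330,240:400]
        ct=max(cv2.findContours(k,0,2)[0],key=cv2.contourArea);x,y,w,hh=cv2.boundingRect(ct)
        print(f,nm,(x,y,w,hh),'near',ray(c,(x+w/2,y),z)[:2].round(4),'far',ray(c,(x+w/2,y+hh),z)[:2].round(4),'width',np.linalg.norm(ray(c,(x,y+hh/2),z)-ray(c,(x+w,y+hh/2),z)).round(4))
E
```

```text
[[-3.000e-04  1.000e+00  5.000e-04  3.000e-04]
 [-3.040e-01 -6.000e-04  9.527e-01  2.030e-02]
 [ 9.527e-01  1.000e-04  3.040e-01  1.929e-01]
 [ 0.000e+00  0.000e+00  0.000e+00  1.000e+00]]
cam pos [ 0.48910157 -0.03636067  0.2451411 ]
w1 cap (304, 200, 34, 35) near [ 0.4699 -0.1147] far [ 0.4632 -0.1431] width 0.0273
w1 blue (286, 100, 66, 50) near [ 0.4856 -0.042 ] far [ 0.4777 -0.0751] width 0.0467
w3 cap (299, 256, 43, 44) near [ 0.4717 -0.1142] far [ 0.4646 -0.1439] width 0.0274
w3 blue (273, 134, 88, 64) near [ 0.4871 -0.0409] far [ 0.4791 -0.0744] width 0.0475
w4 cap (298, 251, 45, 47) near [ 0.4718 -0.1134] far [ 0.4646 -0.1435] width 0.0273
w4 blue (270, 122, 94, 68) near [ 0.4872 -0.0408] far [ 0.4792 -0.0741] width 0.048
```

```bash
python3 -c "
from h import *
cm=bot.camera_model('wrist');im=cv2.imread('pics/w4.png')
s=bot.state();p=s['position']
for d,c in((0,(255,0,255)),(.0187,(0,255,255))):
    u=proj(cm,p+[0,0,d]);print(u);cv2.circle(im,tuple(int(x) for x in np.round(u)),2,c,-1)
cv2.imwrite('pics/c5.png',cv2.resize(im[200:400,190:450],(780,600)))"
```

```text
[320.59573764 274.52757427]
[320.78901298 291.07984644]
```

View pics/c5.png

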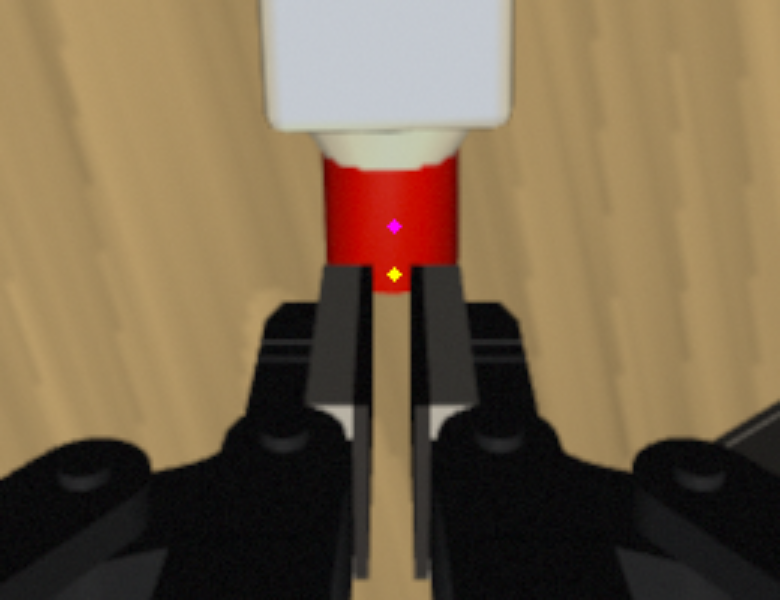

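The crop shows the fingertips well above where the stated TCP should be: the 5 mm gap spans 13 px, a depth of about 0.15 m, so the tips sit roughly 35–40 mm behind the reported TCP. That explains the two empty grips. I'll check by touching the bare bench beside the bottle.

step_arm(rows=[0,-30,0,0,5,0,-35,0,0,5,20,0,0,0,5,20,0,0,0,5,10,0,0,0,5,5,0,0,0,5,2,0,0,0,5,0,0,0,0,5])

```text
time: 7.9
position: [0.407, -0.0983, 0.0089]
eef_rot: [-0.555, -0.438, 0.555, -0.438]
force: [0.5, 0.5, -0.2]
finger_gap: 0.058
```

```bash
python3 -c "
from h import *
go(.466,-.128,.15,-13.5);im,cm=snap('wrist','w6');cv2.imwrite('pics/c6.png',im[180:480,120:520])"
```

```text
turn 0.001 then shift mm [-141.1   64.3   15.1] cur deg -13.5 pos [ 0.407  -0.0983  0.0089] gap 4.9 F [ 0.5  0.5 -0.2] t 7.9
  tool y [ 0.972 -0.233  0.   ] tool z [-0.233 -0.972 -0.   ]
```

View pics/c6.png

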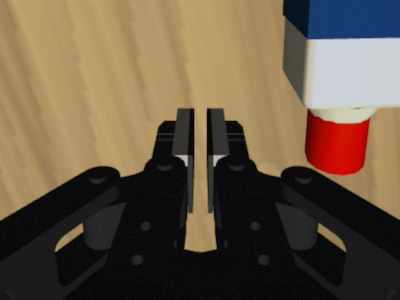

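No force yet at a TCP height of 9 mm. Continuing down in small steps.

step_arm(rows=[4,0,0,0,5,4,0,0,0,5,3,0,0,0,5,0,0,0,0,5])

```text
time: 8.35
position: [0.4065, -0.0981, -0.0025]
eef_rot: [-0.555, -0.438, 0.555, -0.438]
force: [0.2, 0.3, 0.5]
finger_gap: 0.059
```

step_arm(rows=[3,0,0,0,5,3,0,0,0,5,0,0,0,0,5])

```text
time: 8.65
position: [0.4065, -0.0981, -0.0085]
eef_rot: [-0.555, -0.438, 0.555, -0.438]
force: [-0.2, -0.2, -0.4]
finger_gap: 0.059
```

step_arm(rows=[3,0,0,0,5,3,0,0,0,5,0,0,0,0,5])

```text
time: 8.95
position: [0.4065, -0.0981, -0.0145]
eef_rot: [-0.555, -0.438, 0.555, -0.438]
force: [-0.5, -0.4, 0.1]
finger_gap: 0.059
```

step_arm(rows=[3,0,0,0,5,3,0,0,0,5,0,0,0,0,5])

```text
time: 9.25
position: [0.4065, -0.0981, -0.0205]
eef_rot: [-0.555, -0.438, 0.555, -0.438]
force: [-0.6, 0.7, -1.2]
finger_gap: 0.056
```

step_arm(rows=[3,0,0,0,5,0,0,0,0,5,3,0,0,0,5,0,0,0,0,5])

```text
time: 9.65
position: [0.4067, -0.0981, -0.0264]
eef_rot: [-0.555, -0.438, 0.555, -0.438]
force: [0.1, 0.0, -0.8]
finger_gap: 0.057
```

step_arm(rows=[3,0,0,0,5,0,0,0,0,5])

```text
time: 9.85
position: [0.4066, -0.0981, -0.0294]
eef_rot: [-0.555, -0.438, 0.555, -0.438]
force: [0.4, 0.1, 0.2]
finger_gap: 0.059
```

step_arm(rows=[3,0,0,0,5,0,0,0,0,5])

```text
time: 10.05
position: [0.4067, -0.098, -0.0324]
eef_rot: [-0.555, -0.438, 0.555, -0.438]
force: [-0.8, -0.4, -0.0]
finger_gap: 0.053
```

step_arm(rows=[3,0,0,0,5,0,0,0,0,5])

```text
time: 10.25
position: [0.4073, -0.0982, -0.0351]
eef_rot: [0.555, 0.438, -0.555, 0.438]
force: [-0.5, 0.1, 1.1]
finger_gap: 0.061
```

step_arm(rows=[2,0,0,0,5,0,0,0,0,5])

```text
time: 10.45
position: [0.4073, -0.0981, -0.0352]
eef_rot: [0.556, 0.439, -0.555, 0.436]
force: [-6.9, 2.8, 29.5]
finger_gap: 0.056
```

step_arm(rows=[2,0,0,0,5,0,0,0,0,5])

```text
time: 10.65
position: [0.4074, -0.0979, -0.0354]
eef_rot: [0.557, 0.44, -0.554, 0.435]
force: [-14.4, 3.1, 58.1]
finger_gap: 0.061
```

step_arm(rows=[2,0,0,0,5,0,0,0,0,5])

```text
time: 10.85
position: [0.4074, -0.0978, -0.0356]
eef_rot: [0.558, 0.441, -0.554, 0.433]
force: [-20.9, 4.3, 85.8]
finger_gap: 0.058
```

Contact at a reported z of -0.035. So the real fingertip is 35 mm above the reported TCP, and I'll work with tip z = reported z + 0.035. The wrist force reached 86 N, below the 120 N limit, so back off at once and stay further from contact.

step_arm(rows=[-10,0,0,0,40,-30,0,0,0,60,-40,0,0,0,60,-20,0,0,0,60,0,0,0,0,60])

```text
time: 11.35
position: [0.4098, -0.0981, 0.0612]
eef_rot: [0.557, 0.437, -0.553, 0.439]
force: [0.7, 1.0, 0.4]
finger_gap: 0.701
```

```bash
python3 -c "
from h import *
go(.466,-.130,-.028,-13.5)"
```

```text
turn 0.001 then shift mm [89.2 62.1 17.9] cur deg -13.5 pos [ 0.4098 -0.0981  0.0612] gap 59.9 F [0.7 1.  0.4] t 11.35
  tool y [ 0.972 -0.233  0.   ] tool z [-0.233 -0.972 -0.   ]
```

step_arm(rows=[0,31,9,0,60,0,31,9,0,60,40,0,0,0,60,30,0,0,0,60,17,0,0,0,60,0,0,0,0,10,0,0,0,0,10,0,0,0,0,10,0,0,0,0,10], squeeze=20)

```text
time: 12.25
position: [0.4637, -0.1301, -0.0273]
eef_rot: [0.556, 0.438, -0.555, 0.438]
force: [0.0, 0.2, -1.3]
finger_gap: 0.319
```

step_arm(rows=[-15,0,-2,0,10,-15,0,-4,0,10,-15,0,-7,0,10,-14,0,-10,0,10,-12,0,-13,0,10,-11,0,-15,0,10,-9,0,-15,0,10,-9,0,-15,0,10,-30,0,0,0,10,0,0,0,0,10])

```text
time: 13.25
position: [0.4853, -0.0507, 0.1053]
eef_rot: [0.557, 0.437, -0.552, 0.44]
force: [0.8, -0.6, -0.8]
finger_gap: 0.319
```

```bash
python3 -c "
from h import *
go(.466,-.128,.15,-13.5); im,cm=snap('wrist','w7');im2,_=snap('scene','s7')
a=cv2.resize(im,(400,300));b=im2[130:280,250:450];b=cv2.resize(b,(400,300));cv2.imwrite('pics/c7.png',np.hstack([a,b]))"
```

```text
turn 0.002 then shift mm [-44.7  -0.8  79.6] cur deg -13.4 pos [ 0.4853 -0.0507  0.1053] gap 27.2 F [ 0.8 -0.6 -0.8] t 13.25
  tool y [ 0.972 -0.233  0.   ] tool z [-0.233 -0.972 -0.   ]
```

View pics/c7.png

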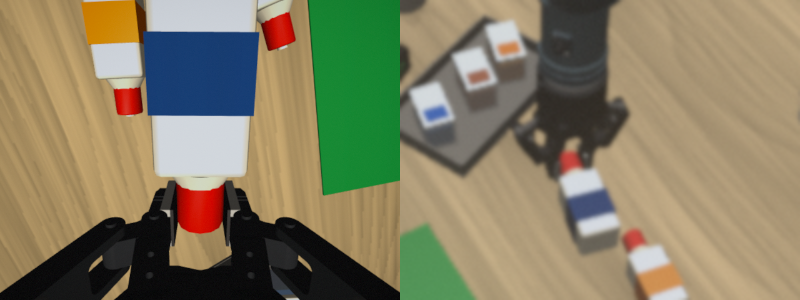

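It holds level at 20 N: the wide pad contact on the cap stops it swinging down. I'll put it back and grip only the last few mm of the cap, which gives a longer lever and a smaller contact patch, so it can swing down by its own weight.

step_arm(rows=[0,0,20,0,10,0,0,20,0,10,0,0,20,0,10,0,0,20,0,10,30,0,0,0,10,30,0,0,0,10,30,0,0,0,10,20,0,0,0,10,15,0,0,0,10,0,0,0,0,10])

```text
time: 14.35
position: [0.4602, -0.129, -0.0256]
eef_rot: [-0.554, -0.439, 0.557, -0.436]
force: [-0.9, 0.5, -1.6]
finger_gap: 0.32
```

step_arm(rows=[6,0,0,0,10,0,0,0,0,10,0,0,0,0,45,0,0,0,0,45,0,0,13,0,45,0,0,6,0,45,0,0,0,0,10,0,0,0,0,10,0,0,0,0,10], squeeze=20)

```text
time: 15.25
position: [0.4587, -0.1489, -0.0289]
eef_rot: [-0.555, -0.437, 0.556, -0.438]
force: [-1.2, -3.1, 3.4]
finger_gap: 0.299
```

```bash
python3 -c "
from h import *
go(.466,-.128,.15,-13.5); im,cm=snap('wrist','w8')
h=cv2.cvtColor(im,cv2.COLOR_BGR2HSV);m=cv2.inRange(h,(0,150,100),(8,255,255));m[:,:250]=0;m[:,400:]=0
c=max(cv2.findContours(m,0,2)[0],key=cv2.contourArea);x,y,w,hh=cv2.boundingRect(c);print((x,y,w,hh),ray(cm,(x+w/2,y),.032)[:2],ray(cm,(x+w/2,y+hh),.032)[:2])"
```

```text
turn -0.0 then shift mm [-178.9    2.2  -22. ] cur deg -13.5 pos [ 0.4587 -0.1489 -0.0289] gap 25.6 F [-1.2 -3.1  3.4] t 15.25
  tool y [ 0.972 -0.233  0.   ] tool z [-0.233 -0.972 -0.   ]
(281, 241, 79, 85) [ 0.46753685 -0.11138999] [ 0.46029731 -0.14150537]
```

step_arm(rows=[0,0,-3,0,45,0,0,0,0,10,0,0,0,0,10,0,0,0,0,10])

```text
time: 15.7
position: [0.4598, -0.1432, -0.0293]
eef_rot: [0.555, 0.439, -0.555, 0.438]
force: [0.4, 2.2, 0.3]
finger_gap: 0.318
```

step_arm(rows=[-20,0,0,0,10,-50,0,0,0,10,-50,0,0,0,10,0,0,0,0,10])

```text
time: 16.1
position: [0.4651, -0.1461, 0.0962]
eef_rot: [0.559, 0.435, -0.552, 0.441]
force: [1.2, -0.2, -1.4]
finger_gap: 0.316
```

```bash
python3 -c "
from h import *
go(.466,-.128,.15,-13.5); im,cm=snap('wrist','w9');im2,_=snap('scene','s9')
a=cv2.resize(im,(400,300));b=im2[130:280,250:450];b=cv2.resize(b,(400,300));cv2.imwrite('pics/c9.png',np.hstack([a,b]))"
```

```text
turn 0.001 then shift mm [-53.8  -3.3 -17.8] cur deg -13.5 pos [ 0.4651 -0.1461  0.0962] gap 27.0 F [ 1.2 -0.2 -1.4] t 16.1
  tool y [ 0.972 -0.233  0.   ] tool z [-0.233 -0.972 -0.   ]
```

View pics/c9.png

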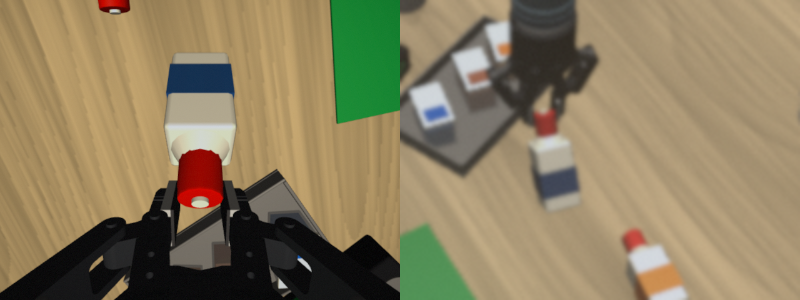

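It swung most of the way down, leaving perhaps 25–30° of tilt. A few sharp upward jerks should let it settle to hanging.

step_arm(rows=[-50,0,0,0,10,-50,0,0,0,10,0,0,0,0,10,10,0,0,0,10,20,0,0,0,10,20,0,0,0,10,10,0,0,0,10,0,0,0,0,10,-50,0,0,0,10,0,0,0,0,10])

```text
time: 17.2
position: [0.4637, -0.1465, 0.185]
eef_rot: [0.557, 0.435, -0.553, 0.44]
force: [1.2, -1.4, -0.7]
finger_gap: 0.313
```

```bash
cat >> h.py <<'E'
def tilt(f,hcap=None):
    # cap-top centre vs grip, plus band position: angle of bottle axis from the wrist view (in the tool x-z plane)
    s=bot.state();go(.488,.353,.1,0);im,cm=snap('wrist',f);return im,cm,s
E
python3 -c "
from h import *
im,cm,s=tilt('w10')
h=cv2.cvtColor(im,cv2.COLOR_BGR2HSV);m=cv2.inRange(h,(105,120,40),(125,255,220));m[:,:200]=0;m[:,440:]=0
for c in cv2.findContours(m,0,2)[0]:
    if cv2.contourArea(c)>300: print('blue',cv2.boundingRect(c))
m=cv2.inRange(h,(0,150,60),(8,255,255));m[:,:250]=0;m[:,400:]=0
for c in cv2.findContours(m,0,2)[0]:
    if cv2.contourArea(c)>300: print('red',cv2.boundingRect(c))
P=s['position'];
import math
M=R.from_quat(s['eef_rot']).as_matrix();g=P+[0,0,.0537]
# predicted: band centre 42mm from base on side face toward camera (-tool z)
for phi in (0,5,10,15,20,25,30,40):
    a=math.radians(phi); ax=np.array([0,0,-1])*math.cos(a)-M[:,2]*math.sin(a) # cap->base dir
    nrm=-M[:,2]*math.cos(a)+np.array([0,0,1])*math.sin(a)
    r=[]
    for q in(84,65,55,30,0): r.append(proj(cm,g+ax*(.112-q/1000)+nrm*.023)[1].round())
    print(phi,r)
"
```

```text
turn -0.236 then shift mm [  85.    24.3 -499.5] cur deg -13.5 pos [ 0.4637 -0.1465  0.185 ] gap 26.7 F [ 1.2 -1.4 -0.7] t 17.2
  tool y [1. 0. 0.] tool z [ 0. -1.  0.]
blue (266, 118, 104, 47)
red (283, 240, 75, 96)
0 [np.float64(249.0), np.float64(235.0), np.float64(229.0), np.float64(216.0), np.float64(203.0)]
5 [np.float64(245.0), np.float64(228.0), np.float64(220.0), np.float64(204.0), np.float64(189.0)]
10 [np.float64(242.0), np.float64(222.0), np.float64(212.0), np.float64(193.0), np.float64(174.0)]
15 [np.float64(239.0), np.float64(216.0), np.float64(205.0), np.float64(182.0), np.float64(160.0)]
20 [np.float64(237.0), np.float64(210.0), np.float64(197.0), np.float64(171.0), np.float64(145.0)]
25 [np.float64(236.0), np.float64(205.0), np.float64(191.0), np.float64(160.0), np.float64(130.0)]
30 [np.float64(235.0), np.float64(201.0), np.float64(185.0), np.float64(150.0), np.float64(116.0)]
40 [np.float64(236.0), np.float64(194.0), np.float64(174.0), np.float64(130.0), np.float64(86.0)]
```

step_arm(rows=[0,0,0,0.083,10,0,0,0,0.083,10,0,0,0,0,10,0,0,-50,0,10,0,0,-45,0,10,0,-10,-35,0,10,0,-10,-25,0,10,0,-10,-15,0,10,0,-10,-8,0,10,0,0,0,0,10])

```text
time: 18.25
position: [0.4908, 0.0371, 0.1799]
eef_rot: [-0.588, -0.393, 0.589, -0.391]
force: [0.0, -0.6, -1.6]
finger_gap: 0.313
```

step_arm(rows=[0,0,-50,0,10,0,0,-45,0,10,0,-10,-35,0,10,0,-10,-25,0,10,0,-10,-15,0,10,0,-5,-8,0,10,0,0,0,0,10])

```text
time: 18.95
position: [0.5289, 0.2127, 0.1805]
eef_rot: [-0.589, -0.391, 0.59, -0.391]
force: [0.1, 0.5, -1.5]
finger_gap: 0.312
```

```bash
cat > ti.py <<'E'
from h import *
import sys,math
col={'blue':((100,90,30),(130,255,220)),'green':((60,60,20),(100,255,160)),'orange':((10,150,80),(28,255,255))}[sys.argv[1]]
im,cm,s=tilt(sys.argv[2]);g0=float(sys.argv[3]) if len(sys.argv)>3 else .112
h=cv2.cvtColor(im,cv2.COLOR_BGR2HSV);m=cv2.inRange(h,col[0],col[1]);m[:,:270]=0;m[:,370:]=0;m[300:]=0
for c in cv2.findContours(m,0,2)[0]:
    if cv2.contourArea(c)>500: print('band x,y,w,h',cv2.boundingRect(c),'rows',cv2.boundingRect(c)[1],sum(cv2.boundingRect(c)[1::2]))
M=R.from_quat(s['eef_rot']).as_matrix();g=s['position']+[0,0,.0537]
for phi in (-20,-10,-5,0,5,10,20,30,40,50,60):
    a=math.radians(phi); ax=np.array([0,0,-1])*math.cos(a)-M[:,2]*math.sin(a); n=-M[:,2]*math.cos(a)+np.array([0,0,1])*math.sin(a)
    print(phi,[int(proj(cm,g+ax*(g0-q)+n*.023)[1]) for q in(.020,.055)],end=' ')
E
python3 ti.py blue w11
```

```text
turn -0.399 then shift mm [  80.5  -40.9 -140.3] cur deg -22.9 pos [0.5289 0.2127 0.1805] gap 26.6 F [ 0.1  0.5 -1.5] t 18.95
  tool y [1. 0. 0.] tool z [ 0. -1.  0.]
band x,y,w,h (270, 0, 100, 172) rows 0 172
-20 [262, 264] -10 [236, 246] -5 [223, 237] 0 [211, 228] 5 [198, 220] 10 [186, 212] 20 [161, 197] 30 [137, 184] 40 [114, 174] 50 [92, 166] 60 [73, 163]
```

Tilt is still about 42° by the band rows. Sharper reversals (down to up, then back to forward) should double the load on the pivot.

step_arm(rows=[-50,0,0,0,10,0,0,0,0,10,25,0,0,0,10,50,0,0,0,10,-50,0,0,0,10,-50,0,0,0,10,0,0,0,0,10,50,0,0,0,10,-50,0,0,0,10,0,0,0,0,10])

```text
time: 20.0
position: [0.5215, 0.204, 0.2476]
eef_rot: [-0.585, -0.389, 0.598, -0.387]
force: [2.5, 0.4, 0.2]
finger_gap: 0.312
```

step_arm(rows=[0,0,30,0,10,0,0,50,0,10,0,0,-50,0,10,0,0,-50,0,10,0,0,-40,0,10,0,0,-25,0,10,0,0,-15,0,10,0,0,-8,0,10,0,0,0,0,10])

```text
time: 20.9
position: [0.5732, 0.3127, 0.2571]
eef_rot: [0.591, 0.39, -0.588, 0.391]
force: [0.7, 0.5, -2.3]
finger_gap: 0.312
```

```bash
python3 ti.py blue w12;  python3 -c "
import cv2;im=cv2.imread('pics/w12.png');cv2.imwrite('pics/c12.png',cv2.resize(im,(480,360)))"
```

```text
turn -0.4 then shift mm [157.1 -85.2 -40.3] cur deg -22.9 pos [0.5732 0.3127 0.2571] gap 26.6 F [ 0.7  0.5 -2.3] t 20.9
  tool y [1. 0. 0.] tool z [ 0. -1.  0.]
band x,y,w,h (270, 116, 100, 87) rows 116 203
-20 [262, 264] -10 [236, 246] -5 [223, 237] 0 [211, 228] 5 [198, 220] 10 [186, 212] 20 [161, 197] 30 [137, 184] 40 [114, 173] 50 [92, 166] 60 [72, 163]
```

View pics/c12.png

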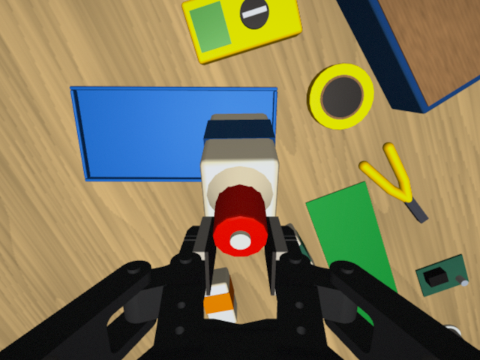

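Tilt is now about 22° (band rows ~157–189). One more dose, then set down in the tray.

step_arm(rows=[25,0,0,0,10,50,0,0,0,10,-50,0,0,0,10,-25,0,0,0,10,0,0,20,0,10,0,0,40,0,10,0,0,50,0,10,0,0,-50,0,10,0,0,-35,0,10,0,0,-15,0,10])

```text
time: 21.95
position: [0.567, 0.305, 0.256]
eef_rot: [0.59, 0.392, -0.589, 0.389]
force: [-1.1, -0.4, -1.0]
finger_gap: 0.314
```

step_arm(rows=[0,0,-7,0,10,0,0,-3,0,10,0,0,0,0,10,0,0,0,0,10])

```text
time: 22.35
position: [0.5721, 0.3099, 0.2563]
eef_rot: [-0.59, -0.389, 0.59, -0.39]
force: [-0.6, 0.2, -1.8]
finger_gap: 0.314
```

```bash
python3 ti.py blue w13;  python3 -c "
import cv2;im=cv2.imread('pics/w13.png');h=cv2.cvtColor(im,cv2.COLOR_BGR2HSV)
print([(r,h[r,320].tolist()) for r in range(130,300,5)])"
```

```text
turn -0.403 then shift mm [156.3 -84.1 -43.1] cur deg -23.1 pos [0.5721 0.3099 0.2563] gap 26.8 F [-0.6  0.2 -1.8] t 22.35
  tool y [1. 0. 0.] tool z [ 0. -1.  0.]
band x,y,w,h (270, 112, 100, 97) rows 112 209
-20 [262, 264] -10 [236, 246] -5 [223, 237] 0 [211, 228] 5 [198, 220] 10 [185, 212] 20 [161, 197] 30 [137, 184] 40 [114, 173] 50 [92, 166] 60 [72, 163] [(130, [106, 177, 226]), (135, [107, 177, 227]), (140, [106, 176, 227]), (145, [107, 175, 227]), (150, [106, 176, 227]), (155, [22, 51, 114]), (160, [21, 51, 116]), (165, [104, 198, 54]), (170, [105, 197, 53]), (175, [107, 182, 56]), (180, [105, 187, 56]), (185, [108, 148, 95]), (190, [22, 49, 120]), (195, [21, 51, 119]), (200, [22, 46, 121]), (205, [22, 48, 121]), (210, [23, 49, 120]), (215, [26, 34, 203]), (220, [75, 4, 228]), (225, [21, 48, 217]), (230, [22, 49, 218]), (235, [21, 49, 217]), (240, [21, 49, 218]), (245, [18, 60, 205]), (250, [1, 242, 100]), (255, [1, 237, 101]), (260, [0, 245, 101]), (265, [2, 253, 102]), (270, [1, 248, 104]), (275, [2, 238, 105]), (280, [1, 245, 104]), (285, [1, 238, 123]), (290, [2, 233, 227]), (295, [1, 255, 227])]
```

Tilt is about 8° now (body rows 153–216), hanging ~8 mm ahead of the TCP. Lower toward the tray floor.

step_arm(rows=[25,0,0,0,10,35,0,0,0,10,40,0,0,0,10,35,0,0,0,10,25,0,0,0,10,12,0,0,0,10,6,0,0,0,10,0,0,0,0,10])

```text
time: 23.2
position: [0.572, 0.3116, 0.0782]
eef_rot: [0.59, 0.39, -0.59, 0.39]
force: [0.9, -0.1, -0.5]
finger_gap: 0.314
```

step_arm(rows=[3,0,0,0,10,0,0,0,0,10])

```text
time: 23.4
position: [0.5726, 0.3123, 0.0762]
eef_rot: [0.59, 0.39, -0.589, 0.39]
force: [-0.8, 0.1, -2.1]
finger_gap: 0.31
```

step_arm(rows=[3,0,0,0,10,0,0,0,0,10])

```text
time: 23.6
position: [0.5738, 0.3134, 0.0754]
eef_rot: [0.591, 0.391, -0.588, 0.39]
force: [-1.1, -0.3, 6.7]
finger_gap: 0.312
```

Contact at 6.7 N. Press slightly while dragging forward to square it up.

step_arm(rows=[1,0,-4,0,10,1,0,-4,0,10,1,0,-4,0,10,0,0,0,0,10])

```text
time: 24.0
position: [0.5799, 0.3259, 0.0741]
eef_rot: [0.592, 0.391, -0.586, 0.39]
force: [-1.4, 0.4, 11.2]
finger_gap: 0.313
```

```bash
python3 ti.py blue w14;  python3 -c "
import cv2;im=cv2.imread('pics/w14.png');cv2.imwrite('pics/c14.png',cv2.resize(im,(480,360)))"
```

```text
turn -0.399 then shift mm [-25.9 -91.9 -27.1] cur deg -22.9 pos [0.5799 0.3259 0.0741] gap 26.7 F [-1.4  0.4 11.2] t 24.0
  tool y [1. 0. 0.] tool z [ 0. -1.  0.]
band x,y,w,h (270, 175, 100, 49) rows 175 224
band x,y,w,h (270, 143, 100, 11) rows 143 154
-20 [262, 264] -10 [237, 246] -5 [224, 237] 0 [211, 228] 5 [199, 220] 10 [186, 212] 20 [161, 197] 30 [137, 184] 40 [114, 173] 50 [92, 166] 60 [72, 162]
```

View pics/c14.png

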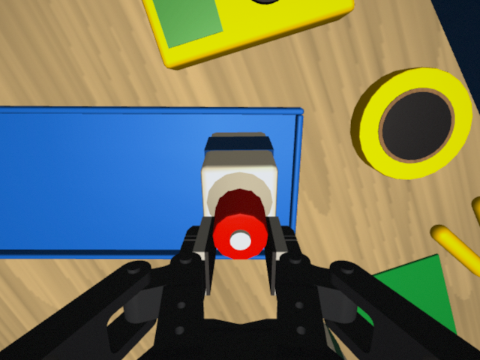

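Body rows 176–222 now match the upright prediction (46 px), and the bottle is inside the tray's right end. Release and lift.

step_arm(rows=[-1,0,0,0,10,-1,0,0,0,10,0,0,0,0,35,0,0,0,0,45,-30,0,0,0,45,-40,0,0,0,45,-40,0,10,0,45,-20,0,40,0,60,0,0,30,0,60,0,0,0,0,60])

```text
time: 25.05
position: [0.5446, 0.2428, 0.2016]
eef_rot: [-0.591, -0.388, 0.592, -0.388]
force: [0.5, 0.5, -0.3]
finger_gap: 0.703
```

```bash
python3 -c "
from h import *
im,cm=snap('wrist','w15');cv2.imwrite('pics/c15.png',cv2.resize(im,(480,360)))
go(.4225,.013,.0,-12)"
```

```text
turn -0.196 then shift mm [201.1 -71.  253.6] cur deg -23.3 pos [0.5447 0.2463 0.2011] gap 60.2 F [-0.1  0.5  0.1] t 25.1
  tool y [ 0.978 -0.208  0.   ] tool z [-0.208 -0.978 -0.   ]
```

View pics/c15.png

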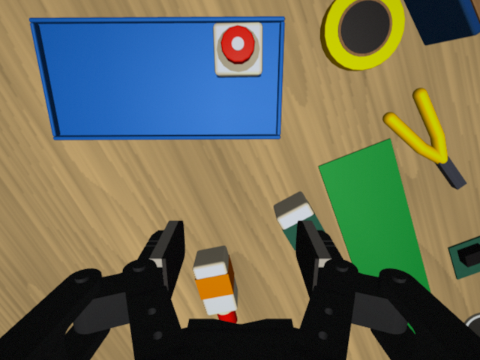

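Blue stands upright in the tray near its right end. Next is orange, whose cap was at (0.423, 0.013).

step_arm(rows=[0,0,0,-0.1,60,0,0,0,-0.096,60,0,-14,45,0,60,0,-14,45,0,60,0,-14,45,0,60,0,-14,45,0,60,30,-10,35,0,60,40,-5,23,0,60,30,0,0,0,60,0,0,0,0,60])

```text
time: 26.1
position: [0.4228, 0.0287, 0.097]
eef_rot: [-0.544, -0.445, 0.554, -0.447]
force: [-0.2, -0.0, -0.0]
finger_gap: 0.703
```

```bash
cat > cap.py <<'E'
from h import *
import sys
# nearest red cap in wrist view + body axis from white/band contour; prints TCP grasp target 15.5 mm past the cap centre
im,cm=snap('wrist',sys.argv[1]);s=bot.state();h=cv2.cvtColor(im,cv2.COLOR_BGR2HSV)
m=cv2.inRange(h,(0,150,80),(8,255,255))
tgt=proj(cm,s['position']-[0,0,.05])
for c in cv2.findContours(m,0,2)[0]:
    if cv2.contourArea(c)<150: continue
    (u,v),_,_=cv2.minAreaRect(c);x,y,w,hh=cv2.boundingRect(c)
    P=ray(cm,(u,v),.03);print('cap px',(x,y,w,hh),P[:2].round(4))
band=sys.argv[2];lo,hi={'blue':((100,120,60),(125,255,220)),'green':((60,60,20),(100,255,110)),'orange':((10,170,120),(22,255,255))}[band]
m=cv2.inRange(h,lo,hi);cs=[c for c in cv2.findContours(m,0,2)[0] if cv2.contourArea(c)>400]
for c in cs:
    M=cv2.moments(c);print(band,cv2.boundingRect(c),ray(cm,(M['m10']/M['m00'],M['m01']/M['m00']),.046)[:2].round(4))
E
python3 cap.py w16 orange; python3 -c "
from h import *
go(.4197,-.0024,-.028,-12)"
```

```text
cap px (305, 236, 40, 41) [0.4217 0.012 ]
cap px (547, 138, 50, 50) [0.5856 0.0416]
turn 0.004 then shift mm [127.3   1.1  32.4] cur deg -11.8 pos [0.4254 0.0295 0.0993] gap 60.2 F [ 0.5 -0.8 -0. ] t 26.15
  tool y [ 0.978 -0.208  0.   ] tool z [-0.208 -0.978 -0.   ]
```

step_arm(rows=[10,0,20,0,60,20,0,13,0,60,35,0,0,0,55,35,0,0,0,50,25,0,0,0,50,0,0,0,0,50,0,0,0,0,10,0,0,0,0,10,0,0,0,0,10,0,0,0,0,10], squeeze=20)

```text
time: 27.15
position: [0.4229, -0.0009, -0.0225]
eef_rot: [0.55, 0.446, -0.547, 0.447]
force: [2.1, -0.4, 1.8]
finger_gap: 0.318
```

step_arm(rows=[-20,0,0,0,10,-50,0,0,0,10,-50,0,0,0,10,-50,0,0,0,10,0,0,0,0,10,50,0,0,0,10,-50,0,0,0,10,-50,0,0,0,10,0,0,0,0,10])

```text
time: 28.05
position: [0.4176, 0.011, 0.1858]
eef_rot: [-0.544, -0.462, 0.545, -0.44]
force: [0.8, -0.6, -0.6]
finger_gap: 0.318
```

```bash
cat > rows.py <<'E'
from h import *
import sys
im,cm,s=tilt(sys.argv[1]);h=cv2.cvtColor(im,cv2.COLOR_BGR2HSV)
prev=None
for c in (305,322,340):
    col=h[60:330,c].astype(int);d=np.abs(cv2.cvtColor(im,cv2.COLOR_BGR2LAB)[60:330,c].astype(int));e=np.abs(d[3:]-d[:-3]).sum(1)
    r=[int(i+61) for i in range(1,len(e)-1) if e[i]>30 and e[i]>=e[i-1] and e[i]>e[i+1]]
    print(c,[(q,h[min(q+4,479),c].tolist()) for q in r])
E
python3 rows.py w17
```

```text
turn -0.187 then shift mm [  85.8   70.4 -342. ] cur deg -10.7 pos [0.4176 0.011  0.1858] gap 27.1 F [ 0.8 -0.6 -0.6] t 28.05
  tool y [1. 0. 0.] tool z [ 0. -1.  0.]
305 [(93, [22, 50, 169]), (111, [13, 255, 167]), (160, [22, 50, 174]), (252, [1, 248, 139]), (313, [1, 255, 192])]
322 [(93, [21, 50, 169]), (111, [13, 255, 168]), (160, [21, 50, 174]), (250, [1, 255, 147]), (312, [1, 255, 191]), (323, [22, 49, 171])]
340 [(93, [22, 50, 170]), (111, [13, 255, 168]), (160, [22, 49, 173]), (254, [1, 255, 131]), (315, [1, 255, 188])]
```

step_arm(rows=[-50,0,0,0.1,10,0,0,0,0.115,10,50,0,0,0,10,-50,0,0,0,10,-25,0,0,0,10,0,0,40,0,10,0,0,-50,0,10,0,0,-50,0,10,0,-20,-45,0,10,0,-25,-40,0,10])

```text
time: 29.1
position: [0.4294, 0.1623, 0.2574]
eef_rot: [-0.585, -0.402, 0.595, -0.377]
force: [1.1, -0.8, -1.4]
finger_gap: 0.314
```

step_arm(rows=[0,-25,-40,0,10,0,-25,-40,0,10,0,-25,-35,0,10,0,-20,-28,0,10,0,-12,-18,0,10,0,-6,-10,0,10,0,0,-6,0,10,0,0,0,0,10,0,0,0,0,10])

```text
time: 30.0
position: [0.397, 0.3655, 0.2647]
eef_rot: [-0.586, -0.4, 0.595, -0.377]
force: [-0.3, -0.0, -1.7]
finger_gap: 0.319
```

```bash
python3 rows.py w18; python3 -c "
from h import *
go(.398,.37,.08,-23)"
```

```text
turn -0.406 then shift mm [164.7  91.   12.5] cur deg -23.3 pos [0.397  0.3655 0.2647] gap 27.3 F [-0.3 -0.  -1.7] t 30.0
  tool y [1. 0. 0.] tool z [ 0. -1.  0.]
305 [(95, [107, 200, 195]), (101, [107, 182, 218]), (217, [107, 199, 181]), (220, [110, 66, 93]), (223, [14, 190, 78]), (235, [20, 48, 80]), (237, [23, 51, 80]), (249, [21, 30, 196]), (258, [21, 52, 153]), (277, [1, 255, 66]), (297, [2, 214, 220])]
322 [(95, [107, 200, 194]), (101, [107, 182, 218]), (217, [107, 199, 176]), (220, [105, 19, 79]), (223, [13, 223, 79]), (234, [22, 47, 81]), (237, [23, 51, 80]), (249, [22, 31, 205]), (256, [22, 49, 151]), (274, [1, 226, 70]), (294, [2, 210, 221]), (316, [108, 12, 210]), (318, [105, 9, 224])]
340 [(95, [107, 203, 191]), (101, [107, 180, 219]), (217, [107, 204, 165]), (220, [103, 28, 83]), (223, [14, 232, 78]), (235, [21, 45, 79]), (249, [23, 30, 212]), (260, [21, 49, 156]), (282, [0, 230, 72]), (301, [2, 218, 221])]
turn -0.005 then shift mm [184.9  -0.8  -4.5] cur deg -23.3 pos [0.397  0.3656 0.2649] gap 26.5 F [-0.6 -0.9 -1.6] t 30.05
  tool y [ 0.921 -0.391  0.   ] tool z [-0.391 -0.921 -0.   ]
```

Orange hangs at about −6° now. Lower it in the tray.

step_arm(rows=[25,0,0,0,10,35,0,0,0,10,40,0,0,0,10,35,0,0,0,10,25,0,0,0,10,15,0,0,0,10,8,0,0,0,10,0,0,0,0,10])

```text
time: 30.85
position: [0.3906, 0.371, 0.0819]
eef_rot: [-0.585, -0.401, 0.595, -0.378]
force: [-0.2, 0.6, -1.5]
finger_gap: 0.311
```

step_arm(rows=[3,0,0,0,10,2,0,0,0,10,0,0,0,0,10])

```text
time: 31.15
position: [0.3925, 0.3742, 0.0802]
eef_rot: [-0.587, -0.403, 0.592, -0.377]
force: [-1.0, -0.6, 6.7]
finger_gap: 0.316
```

step_arm(rows=[2,0,0,0,10,0,0,0,0,10])

```text
time: 31.35
position: [0.3934, 0.3759, 0.0801]
eef_rot: [-0.588, -0.404, 0.591, -0.376]
force: [-1.7, -1.1, 14.7]
finger_gap: 0.313
```

```bash
python3 rows.py w19
```

```text
turn -0.402 then shift mm [-19.9  94.6  22.9] cur deg -23.0 pos [0.3934 0.3759 0.0801] gap 26.7 F [-1.7 -1.1 14.7] t 31.35
  tool y [1. 0. 0.] tool z [ 0. -1.  0.]
305 [(97, [107, 207, 202]), (103, [107, 186, 204]), (106, [107, 183, 221]), (229, [13, 249, 80]), (238, [24, 44, 81]), (241, [21, 49, 83]), (251, [23, 31, 197]), (260, [21, 50, 153]), (279, [0, 240, 68]), (297, [2, 205, 225])]
322 [(97, [107, 207, 201]), (103, [107, 186, 204]), (106, [107, 182, 221]), (229, [14, 255, 79]), (238, [24, 48, 80]), (241, [23, 49, 83]), (251, [22, 31, 207]), (258, [22, 50, 152]), (275, [0, 241, 71]), (294, [2, 204, 225]), (315, [103, 9, 194]), (318, [105, 9, 229])]
340 [(97, [107, 211, 199]), (104, [107, 180, 223]), (107, [107, 182, 223]), (228, [14, 226, 80]), (238, [24, 44, 81]), (241, [22, 47, 81]), (251, [22, 32, 215]), (263, [21, 49, 157]), (283, [0, 231, 73]), (300, [2, 223, 225])]
```

The tilt went slightly past upright (about −8°), so drag backward ~15 mm with lighter pressure.

step_arm(rows=[-2,0,4,0,10,-1,0,4,0,10,0,0,4,0,10,0,0,4,0,10,0,0,0,0,10])

```text
time: 31.9
position: [0.3846, 0.3576, 0.0786]
eef_rot: [-0.586, -0.402, 0.594, -0.378]
force: [-0.0, 1.9, 3.3]
finger_gap: 0.316
```

```bash
python3 rows.py w20
```

```text
turn -0.403 then shift mm [-21.4 103.4   4.6] cur deg -23.1 pos [0.3846 0.3576 0.0786] gap 27.0 F [-0.   1.9  3.3] t 31.9
  tool y [1. 0. 0.] tool z [ 0. -1.  0.]
305 [(67, [107, 190, 217]), (70, [107, 188, 218]), (203, [18, 70, 88]), (207, [13, 243, 88]), (222, [20, 50, 91]), (241, [25, 35, 212]), (251, [21, 50, 179]), (272, [1, 241, 73]), (300, [2, 227, 225])]
322 [(66, [107, 191, 174]), (70, [107, 189, 219]), (202, [21, 49, 88]), (207, [13, 255, 88]), (221, [22, 52, 89]), (224, [25, 51, 90]), (241, [27, 32, 217]), (248, [22, 50, 180]), (269, [0, 242, 78]), (297, [2, 219, 225]), (318, [105, 8, 185]), (321, [109, 9, 230])]
340 [(66, [107, 188, 175]), (70, [107, 187, 220]), (202, [23, 49, 89]), (207, [13, 249, 87]), (222, [21, 48, 90]), (224, [23, 48, 90]), (241, [30, 25, 221]), (253, [21, 49, 183]), (276, [3, 255, 80]), (303, [2, 235, 226])]
```

Near upright (band 16 rows versus 17 predicted). Release.

step_arm(rows=[0,0,2,0,10,0,0,0,0,10,0,0,0,0,35,0,0,0,0,45,-30,0,0,0,45,-40,0,0,0,45,-40,0,10,0,45,-20,0,40,0,60,0,0,30,0,60,0,0,0,0,60])

```text
time: 32.95
position: [0.354, 0.2739, 0.206]
eef_rot: [-0.584, -0.401, 0.597, -0.376]
force: [-0.2, 0.2, 0.1]
finger_gap: 0.703
```

```bash
python3 cap.py w21 green; python3 -c "
from h import *
go(.586,.042,.1,8)"
```

```text
cap px (613, 309, 27, 27) [0.5842 0.0376]
cap px (294, 74, 43, 45) [0.3795 0.3624]
green (563, 242, 77, 53) [0.5681 0.1158]
turn -0.544 then shift mm [106.2 196.8 264.2] cur deg -23.2 pos [0.3544 0.2763 0.2062] gap 59.9 F [-0.1 -0.7  0.7] t 33.0
  tool y [0.99  0.139 0.   ] tool z [ 0.139 -0.99   0.   ]
```

step_arm(rows=[0,0,0,-0.14,60,0,0,0,-0.14,60,0,0,0,-0.14,60,0,0,0,-0.124,60,0,28,40,0,60,0,28,40,0,60,0,28,40,0,60,0,28,40,0,60,0,28,40,0,60,20,28,35,0,60])

```text
time: 34.0
position: [0.5583, 0.0693, 0.1777]
eef_rot: [0.462, 0.546, -0.464, 0.523]
force: [0.7, 0.6, 1.1]
finger_gap: 0.702
```

step_arm(rows=[40,25,20,0,60,40,4,4,0,60,0,0,0,0,60,0,0,0,0,60])

```text
time: 34.4
position: [0.5824, 0.0527, 0.0951]
eef_rot: [0.46, 0.547, -0.466, 0.521]
force: [-0.7, -0.3, 1.0]
finger_gap: 0.705
```

```bash
python3 cap.py w22 green; python3 -c "
from h import *
go(.5876,.0273,-.028,8)"
```

```text
cap px (309, 234, 41, 42) [0.5877 0.041 ]
green (538, 350, 102, 65) [ 0.7828 -0.0113]
green (292, 116, 81, 61) [0.5787 0.1132]
turn 0.003 then shift mm [1.249e+02 1.000e-01 2.620e+01] cur deg 8.2 pos [0.5838 0.0532 0.0969] gap 60.1 F [ 0.3 -0.7  0.3] t 34.45
  tool y [0.99  0.139 0.   ] tool z [ 0.139 -0.99   0.   ]
```

step_arm(rows=[10,2,17,0,55,20,0,10,0,50,35,0,0,0,50,35,0,0,0,45,25,0,0,0,45,0,0,0,0,45,0,0,0,0,10,0,0,0,0,10,0,0,0,0,10,0,0,0,0,10], squeeze=20)

```text
time: 35.45
position: [0.588, 0.029, -0.0269]
eef_rot: [0.463, 0.546, -0.463, 0.523]
force: [1.0, -0.2, 2.1]
finger_gap: 0.318
```

step_arm(rows=[-20,0,0,0,10,-50,0,0,0,10,-50,0,0,0,10,-50,0,0,0,10,0,0,0,0,10,50,0,0,0,10,-50,0,0,0,10,-50,0,0,0,10,0,0,0,0,10])

```text
time: 36.35
position: [0.5968, 0.0223, 0.196]
eef_rot: [0.465, 0.543, -0.463, 0.524]
force: [1.1, -0.3, -1.6]
finger_gap: 0.314
```

```bash
python3 rows.py w23; python3 -c "
from h import *
go(.48,.335,.25,-23)"
```

```text
turn 0.14 then shift mm [  96.  -108.8 -330.7] cur deg 8.0 pos [0.5968 0.0223 0.196 ] gap 26.8 F [ 1.1 -0.3 -1.6] t 36.35
  tool y [1. 0. 0.] tool z [ 0. -1.  0.]
305 [(105, [22, 49, 168]), (121, [71, 126, 71]), (165, [21, 50, 172]), (251, [1, 248, 141]), (309, [1, 255, 216])]
322 [(104, [21, 50, 168]), (106, [22, 49, 167]), (121, [70, 126, 69]), (164, [22, 49, 172]), (211, [95, 7, 220]), (248, [1, 255, 144]), (308, [1, 255, 213]), (321, [22, 50, 169])]
340 [(105, [21, 49, 167]), (120, [70, 126, 67]), (163, [21, 50, 173]), (253, [1, 255, 126]), (311, [1, 255, 213])]
turn 0.542 then shift mm [ -56.2 -227.6 -242.4] cur deg 8.1 pos [0.5948 0.0229 0.1938] gap 27.0 F [ 0.4 -0.7 -2. ] t 36.4
  tool y [ 0.921 -0.391  0.   ] tool z [-0.391 -0.921 -0.   ]
```

step_arm(rows=[-50,0,0,0.14,10,0,0,0,0.14,10,50,0,0,0.13,10,-50,0,0,0.132,10,-25,0,0,0,10,0,0,40,0,10,0,0,-50,0,10,0,0,-50,0,10,0,-20,-45,0,10,0,-30,-40,0,10])

```text
time: 37.4
position: [0.6046, 0.1773, 0.2668]
eef_rot: [-0.584, -0.402, 0.595, -0.378]
force: [-0.4, -0.1, -1.0]
finger_gap: 0.318
```

step_arm(rows=[0,-30,-40,0,10,0,-38,-30,0,10,0,-40,-20,0,10,0,-40,-12,0,10,0,-29,-8,0,10,0,0,0,0,10,0,0,0,0,10])

```text
time: 38.1
position: [0.4831, 0.3464, 0.2743]
eef_rot: [-0.583, -0.403, 0.594, -0.379]
force: [-0.1, -0.3, -0.6]
finger_gap: 0.319
```

```bash
python3 rows.py w24; python3 -c "
from h import *
go(.485,.346,.088,-23)"
```

```text
turn -0.398 then shift mm [174.3   4.9  -6.6] cur deg -22.8 pos [0.4831 0.3464 0.2743] gap 27.2 F [-0.1 -0.3 -0.6] t 38.1
  tool y [1. 0. 0.] tool z [ 0. -1.  0.]
305 [(111, [107, 208, 186]), (117, [107, 181, 217]), (143, [23, 49, 130]), (153, [70, 118, 56]), (184, [21, 49, 135]), (218, [38, 21, 218]), (255, [0, 243, 107]), (304, [1, 255, 220])]
322 [(111, [107, 209, 187]), (117, [107, 181, 218]), (142, [22, 49, 130]), (152, [70, 127, 56]), (183, [21, 49, 135]), (219, [66, 6, 220]), (253, [2, 255, 113]), (301, [2, 255, 220]), (319, [22, 50, 133]), (324, [43, 10, 220])]
340 [(111, [107, 208, 189]), (117, [107, 178, 219]), (142, [22, 51, 131]), (152, [72, 123, 54]), (183, [21, 51, 135]), (217, [75, 5, 217]), (259, [0, 248, 104]), (306, [2, 255, 220])]
turn 0.0 then shift mm [186.7   0.   -1.3] cur deg -23.0 pos [0.4845 0.3448 0.2747] gap 26.8 F [ 0.2 -0.2 -1.8] t 38.15
  tool y [ 0.921 -0.391  0.   ] tool z [-0.391 -0.921 -0.   ]
```

Green is tilted about 14°. Shift back 20 mm, lower, then drag forward to upright.

step_arm(rows=[15,0,10,0,10,35,0,10,0,10,45,0,0,0,10,40,0,0,0,10,25,0,0,0,10,15,0,0,0,10,10,0,0,0,10,0,0,0,0,10])

```text
time: 38.95
position: [0.4719, 0.3301, 0.0901]
eef_rot: [-0.585, -0.402, 0.595, -0.378]
force: [0.1, -0.1, -0.9]
finger_gap: 0.313
```

step_arm(rows=[3,0,0,0,10,0,0,0,0,10,3,0,0,0,10,0,0,0,0,10])

```text
time: 39.35
position: [0.4715, 0.3317, 0.085]
eef_rot: [-0.585, -0.402, 0.594, -0.379]
force: [0.2, 0.4, -1.5]
finger_gap: 0.314
```

step_arm(rows=[3,0,0,0,10,2,0,0,0,10,0,0,0,0,10])

```text
time: 39.65
position: [0.4709, 0.3314, 0.0793]
eef_rot: [-0.584, -0.402, 0.594, -0.379]
force: [-0.4, -0.6, -1.4]
finger_gap: 0.314
```

step_arm(rows=[2,0,0,0,10,1,0,0,0,10,0,0,0,0,10])

```text
time: 39.95
position: [0.471, 0.3314, 0.0765]
eef_rot: [-0.585, -0.402, 0.594, -0.379]
force: [-0.4, 0.5, -1.6]
finger_gap: 0.321
```

step_arm(rows=[2,0,0,0,10,0,0,0,0,10])

```text
time: 40.15
position: [0.4715, 0.3317, 0.0751]
eef_rot: [-0.585, -0.402, 0.594, -0.379]
force: [-0.4, -0.8, 0.8]
finger_gap: 0.32
```

step_arm(rows=[2,0,0,0,10,0,0,0,0,10])

```text
time: 40.35
position: [0.4722, 0.3323, 0.0749]
eef_rot: [-0.585, -0.403, 0.593, -0.378]
force: [-2.8, -1.7, 9.2]
finger_gap: 0.316
```

step_arm(rows=[0,0,-5,0,10,0,0,-5,0,10,0,0,-5,0,10,0,0,-5,0,10,1,0,-4,0,10,0,0,0,0,10])

```text
time: 40.95
position: [0.4825, 0.356, 0.0744]
eef_rot: [-0.586, -0.403, 0.592, -0.379]
force: [-1.7, 0.4, 9.3]
finger_gap: 0.311
```

```bash
python3 rows.py w25
```

```text
turn -0.399 then shift mm [-25.6   5.5   3. ] cur deg -22.9 pos [0.4825 0.356  0.0744] gap 26.6 F [-1.7  0.4  9.3] t 40.95
  tool y [1. 0. 0.] tool z [ 0. -1.  0.]
305 [(124, [107, 218, 211]), (134, [106, 176, 241]), (180, [20, 49, 114]), (187, [71, 109, 47]), (207, [20, 47, 115]), (231, [27, 19, 238]), (241, [23, 47, 223]), (265, [1, 228, 94]), (300, [2, 232, 243])]
322 [(125, [107, 216, 220]), (134, [106, 172, 242]), (180, [20, 47, 113]), (187, [74, 130, 47]), (207, [23, 47, 113]), (231, [30, 15, 239]), (239, [24, 46, 224]), (262, [1, 240, 99]), (298, [2, 234, 243]), (319, [23, 23, 146]), (323, [98, 4, 244])]
340 [(125, [107, 216, 220]), (132, [105, 171, 242]), (134, [105, 170, 243]), (180, [21, 46, 111]), (186, [71, 130, 47]), (206, [21, 47, 115]), (230, [32, 16, 240]), (243, [23, 46, 224]), (269, [1, 242, 99]), (303, [3, 251, 243])]
```

step_arm(rows=[0,0,-5,0,10,0,0,0,0,10,0,0,0,0,32,0,0,0,0,45,-30,0,0,0,45,-40,0,0,0,45,-40,0,0,0,45,-20,0,40,0,60,0,0,40,0,60,0,0,0,0,60])

```text
time: 42.0
position: [0.4534, 0.2747, 0.2004]
eef_rot: [-0.585, -0.4, 0.597, -0.375]
force: [0.1, -0.4, 0.9]
finger_gap: 0.704
```

```bash
python3 -c "
from h import *
im,cm=snap('wrist','w26');it,ct=snap('top','t26')
cv2.imwrite('pics/c26.png',np.hstack([cv2.resize(im,(400,300)),cv2.resize(it[150:330,120:360],(400,300))]))
h=cv2.cvtColor(im,cv2.COLOR_BGR2HSV);m=cv2.inRange(h,(0,150,80),(8,255,255))
for c in cv2.findContours(m,0,2)[0]:
    if cv2.contourArea(c)>150:
        x,y,w,hh=cv2.boundingRect(c);P=ray(cm,(x+w/2,y+hh*.6),.126)-[.488,.353,0];print((x,y,w,hh),'tray xy',(P[:2]@np.array([.39,.92])).round(3),(P[:2]@np.array([-.92,.39])).round(3))
h=cv2.cvtColor(it,cv2.COLOR_BGR2HSV)
m=cv2.inRange(h,(0,0,150),(179,70,255));m[:,:360]=0;m[:,445:]=0;m[:200]=0;m[300:]=0
m2=cv2.morphologyEx(m,cv2.MORPH_OPEN,np.ones((3,3)))
for c in cv2.findContours(m2,0,2)[0]:
    if cv2.contourArea(c)>40: (u,v),wh,a=cv2.minAreaRect(c);print('lid',(round(u),round(v)),np.round(wh),round(a),ray(ct,(u,v),.056)[:2].round(3))
"
```

```text
(157, 139, 42, 42) tray xy -0.04 0.098
(287, 50, 44, 49) tray xy 0.011 0.01
(462, 20, 47, 52) tray xy 0.026 -0.094
lid (402, 251) [79. 45.] 66 [ 0.463 -0.314]
```

View pics/c26.png

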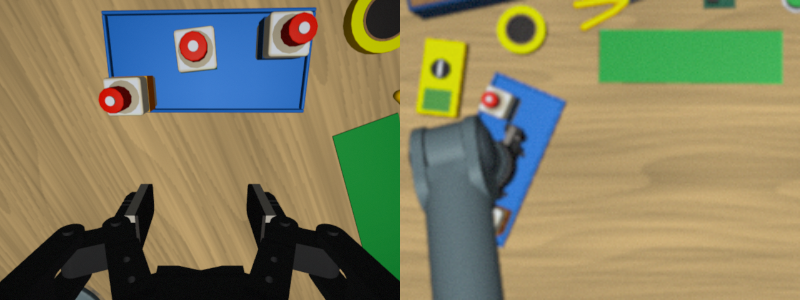

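All three bottles stand upright in the tray (blue right, green middle, orange left front). Now the cases: move above the bin with the jaws along its long side.

step_arm(rows=[0,0,20,-0.14,60,0,0,30,-0.14,60,0,0,30,-0.14,60,0,0,30,-0.14,60,0,0,30,-0.14,60,0,0,30,-0.1,60,0,0,30,0,60,0,0,0,0,60])

```text
time: 42.9
position: [0.4637, 0.0851, 0.1976]
eef_rot: [0.393, 0.599, -0.393, 0.576]
force: [-0.2, -0.4, 0.1]
finger_gap: 0.7
```

```bash
python3 -c "
from h import *
go(.45,-.25,.20,23)"
```

```text
turn -0.009 then shift mm [  -2.4 -143.5  303.2] cur deg 22.5 pos [0.4637 0.0851 0.1976] gap 59.8 F [-0.2 -0.4  0.1] t 42.9
  tool y [0.921 0.391 0.   ] tool z [ 0.391 -0.921  0.   ]
```

step_arm(rows=[0,-20,43,0,60,0,-20,43,0,60,0,-20,43,0,60,0,-20,43,0,60,0,-20,43,0,60,0,-20,43,0,60,0,-20,43,0,60,0,0,0,0,60,0,0,0,0,60])

```text
time: 43.8
position: [0.4495, -0.238, 0.1903]
eef_rot: [0.392, 0.601, -0.393, 0.575]
force: [-0.3, 0.9, 0.3]
finger_gap: 0.699
```

```bash
cat > lids.py <<'E'
from h import *
import sys
im,cm=snap('wrist',sys.argv[1]);zl=float(sys.argv[2]);s=bot.state();print(s['position'].round(4),s['time'])
h=cv2.cvtColor(im,cv2.COLOR_BGR2HSV)
m=cv2.inRange(h,(0,0,185),(179,60,255));m[330:]=0;m=cv2.morphologyEx(m,cv2.MORPH_CLOSE,np.ones((5,5)))
for c in cv2.findContours(m,0,2)[0]:
    if cv2.contourArea(c)<800: continue
    c=cv2.convexHull(c);(u,v),wh,a=cv2.minAreaRect(c);b=cv2.boxPoints(((u,v),wh,a));P=np.array([ray(cm,q,zl) for q in b])
    e=[P[1]-P[0],P[2]-P[1]];L=[np.linalg.norm(x) for x in e];i=int(np.argmax(L))
    M=cv2.moments(c);k=np.zeros_like(m);cv2.drawContours(k,[c],-1,255,-1);k&=cv2.inRange(h,(0,110,40),(179,255,255))
    print('lid px',(round(u),round(v)),'xy',ray(cm,(u,v),zl)[:2].round(4),'size',np.round(L,3),'long ang',round(np.degrees(np.arctan2(e[i][1],e[i][0]))%180,1),'patch hue',np.median(h[:,:,0][k>0]) if k.any() else None)
E
python3 lids.py w27 .056; cp pics/w27.png pics/c27.png
```

```text
[ 0.4504 -0.2355  0.1902] 43.85
lid px (396, 312) xy [ 0.5437 -0.2959] size [0.071 0.042] long ang 79.7 patch hue 107.0
lid px (252, 296) xy [ 0.4188 -0.3317] size [0.122 0.065] long ang 23.0 patch hue 10.0
```

View pics/c27.png

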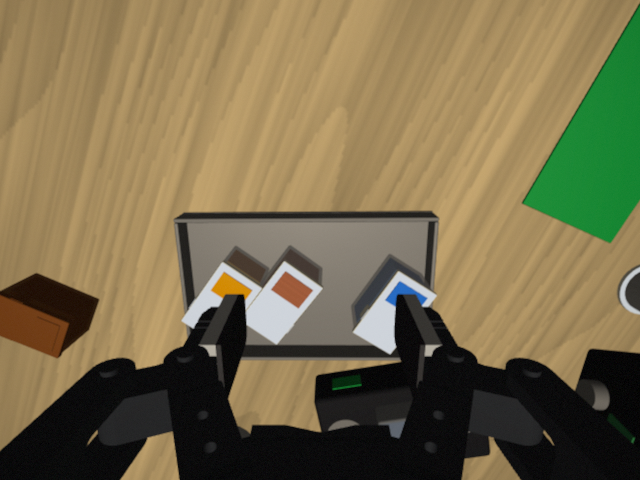

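Wrist view: blue-patch case at (396,312), free on both sides. Orange (222,305) and copper (284,302) stand skewed and nearly touching, so I'll take those by their long ends. Blue goes first, gripped across its 42 mm.

```bash
python3 -c "
from h import *
go(.5437,-.2959,.10,-10.3)
im=cv2.imread('pics/w27.png');cm=bot.camera_model('wrist')
for n,P in(('orange',[(230,261),(184,320),(262,279)]),('copper',[(289,262),(322,282),(277,343),(247,322)])):
    print(n,[ray(cm,p,.056)[:2].round(4).tolist() for p in P])
"
```

```text
turn 0.579 then shift mm [ 90.2 102.6  42.8] cur deg 22.9 pos [ 0.4504 -0.2355  0.1902] gap 60.0 F [ 0.2  1.3 -0.1] t 43.85
  tool y [ 0.984 -0.179  0.   ] tool z [-0.179 -0.984 -0.   ]
orange [[0.3916, -0.3057], [0.3716, -0.3767], [0.4232, -0.3105]]
copper [[0.4393, -0.2862], [0.4729, -0.2921], [0.4584, -0.3648], [0.4254, -0.3555]]
```

step_arm(rows=[0,0,0,0.14,60,0,0,0,0.14,60,0,0,0,0.14,60,0,0,0,0.14,60,0,0,0,0.015,60,0,0,0,0,60])

```text
time: 44.45
position: [0.451, -0.2333, 0.1901]
eef_rot: [-0.536, -0.469, 0.544, -0.443]
force: [-0.7, 0.8, 0.1]
finger_gap: 0.703
```

```bash
python3 -c "
from h import *
go(.5437,-.2959,-.003,-10.3)"
```

```text
turn 0.012 then shift mm [193.1 102.4  45.1] cur deg -9.6 pos [ 0.451  -0.2333  0.1901] gap 60.0 F [-0.7  0.8  0.1] t 44.45
  tool y [ 0.984 -0.179  0.   ] tool z [-0.179 -0.984 -0.   ]
```

step_arm(rows=[0,35,15,0.012,60,0,35,15,0,60,20,32,15,0,60,40,0,0,0,60,45,0,0,0,60,45,0,0,0,60,30,0,0,0,60,0,0,0,0,60])

```text
time: 45.25
position: [0.5334, -0.2905, 0.0016]
eef_rot: [-0.539, -0.468, 0.548, -0.436]
force: [0.0, 1.0, 0.6]
finger_gap: 0.703
```

```bash
python3 -c "
from h import *
go(.5437,-.2959,-.003,-10.3)"
```

```text
turn -0.003 then shift mm [ 4.6 11.2  3.5] cur deg -10.5 pos [ 0.5334 -0.2905  0.0016] gap 60.0 F [0.  1.  0.6] t 45.25
  tool y [ 0.984 -0.179  0.   ] tool z [-0.179 -0.984 -0.   ]
```

step_arm(rows=[-40,0,0,0,60,-20,0,-10,0,60,-10,0,-20,0,60,0,0,-20,0,60,0,0,0,0,60])

```text
time: 45.75
position: [0.5513, -0.2435, 0.0793]
eef_rot: [-0.541, -0.465, 0.545, -0.441]
force: [0.2, -0.1, -0.2]
finger_gap: 0.702
```

```bash
python3 lids.py w28 .056; python3 -c "
from h import *
go(.5437,-.2959,-.003,-10.3)"
```

```text
[ 0.55   -0.2455  0.0789] 45.8
lid px (322, 310) xy [ 0.5454 -0.275 ] size [0.041 0.025] long ang 170.5 patch hue 107.0
turn -0.002 then shift mm [81.9  2.8 50.7] cur deg -10.4 pos [ 0.55   -0.2455  0.0789] gap 59.9 F [-0.3 -0.6  0.5] t 45.8
  tool y [ 0.984 -0.179  0.   ] tool z [-0.179 -0.984 -0.   ]
```

Lid edge centred and aligned (axis −9.5°). Descend.

step_arm(rows=[0,1,25,0,60,0,0,25,0,60,30,0,0,0,60,35,0,0,0,60,17,0,0,0,60,0,0,0,0,60,0,0,0,0,20,0,0,0,0,20,0,0,0,0,20,0,0,0,0,20], squeeze=40)

```text
time: 46.8
position: [0.538, -0.2959, -0.0039]
eef_rot: [-0.541, -0.463, 0.548, -0.439]
force: [0.4, -0.1, 4.0]
finger_gap: 0.488
```

Gripped at 41.7 mm. Lift and carry to the mat.

step_arm(rows=[-20,0,0,0,20,-40,0,0,0,20,-40,0,0,0,20,0,0,-20,0,20,0,0,0,0,20])

```text
time: 47.3
position: [0.5461, -0.275, 0.0969]
eef_rot: [-0.541, -0.464, 0.546, -0.44]
force: [0.9, 0.5, -2.5]
finger_gap: 0.488
```

```bash
python3 -c "
from h import *
go(.676,.115,-.002,-10)"
```

```text
turn -0.009 then shift mm [  98.9   60.2 -406.7] cur deg -10.5 pos [ 0.5461 -0.275   0.0969] gap 41.7 F [ 0.9  0.5 -2.5] t 47.3
  tool y [ 0.985 -0.174  0.   ] tool z [-0.174 -0.985 -0.   ]
```

step_arm(rows=[0,6,-40,0,20,0,6,-40,0,20,0,6,-40,0,20,0,6,-40,0,20,0,6,-40,0,20,0,6,-40,0,20,0,6,-40,0,20,0,6,-40,0,20,0,6,-40,0,20,0,6,-40,0,20])

```text
time: 48.3
position: [0.6766, 0.1056, 0.0976]
eef_rot: [-0.54, -0.464, 0.549, -0.438]
force: [1.0, -0.3, -0.9]
finger_gap: 0.484
```

step_arm(rows=[0,0,-7,0,20,30,0,0,0,20,30,0,0,0,20,20,0,0,0,20,10,0,0,0,20,0,0,0,0,20])

```text
time: 48.9
position: [0.6741, 0.1125, 0.0067]
eef_rot: [-0.54, -0.464, 0.55, -0.437]
force: [-0.5, -1.2, -0.8]
finger_gap: 0.486
```

```bash
python3 -c "
from h import *
go(.676,.115,-.004,-10)"
```

```text
turn -0.014 then shift mm [10.7  1.4 -2.8] cur deg -10.8 pos [0.6741 0.1125 0.0067] gap 41.5 F [-0.5 -1.2 -0.8] t 48.9
  tool y [ 0.985 -0.174  0.   ] tool z [-0.174 -0.985 -0.   ]
```

step_arm(rows=[7,0,0,0,20,3,0,0,0,20,0,0,0,0,20])

```text
time: 49.2
position: [0.6758, 0.1133, -0.0009]
eef_rot: [-0.541, -0.463, 0.548, -0.438]
force: [-0.3, 0.2, -1.0]
finger_gap: 0.485
```

step_arm(rows=[1,0,0,0,20,0,0,0,0,20])

```text
time: 49.4
position: [0.6758, 0.1134, -0.0019]
eef_rot: [-0.541, -0.463, 0.548, -0.438]
force: [1.2, 0.4, -1.3]
finger_gap: 0.485
```

step_arm(rows=[2,0,0,0,20,0,0,0,0,20])

```text
time: 49.6
position: [0.6752, 0.1134, -0.0045]
eef_rot: [-0.541, -0.464, 0.548, -0.438]
force: [0.2, 0.7, -1.9]
finger_gap: 0.485
```

step_arm(rows=[1,0,0,0,20,0,0,0,0,20,0,0,0,0,50,0,0,0,0,60,-40,0,0,0,60,-40,0,0,0,60,-30,0,20,0,60,0,0,0,0,60])

```text
time: 50.4
position: [0.6788, 0.0861, 0.1105]
eef_rot: [-0.544, -0.459, 0.547, -0.44]
force: [-0.3, -2.3, -0.4]
finger_gap: 0.698
```

```bash
python3 lids.py w29 .055;python3 -c "
from h import *
go(.43,-.27,.19,-10)"
```

```text
[0.6771 0.0883 0.1076] 50.45
lid px (310, 199) xy [0.6766 0.1141] size [0.041 0.071] long ang 80.0 patch hue 107.0
turn -0.017 then shift mm [ -82.4 -181.1  395.8] cur deg -11.0 pos [0.6771 0.0883 0.1076] gap 60.0 F [-0.  -0.3 -0.7] t 50.45
  tool y [ 0.985 -0.174  0.   ] tool z [-0.174 -0.985 -0.   ]
```

Blue case rests on the mat at (0.677, 0.114). Back over the bin for the other two.

step_arm(rows=[-20,-18,40,0,60,-20,-18,40,0,60,-20,-18,40,0,60,0,-18,40,0,60,0,-18,40,0,60,0,-18,40,0,60,0,-18,40,0,60,0,-18,40,0,60,0,-18,30,0,60,0,-18,0,0,60])

```text
time: 51.45
position: [0.4314, -0.2244, 0.1648]
eef_rot: [-0.542, -0.461, 0.551, -0.436]
force: [0.3, 0.4, -0.1]
finger_gap: 0.705
```

step_arm(rows=[0,0,0,0,60,0,0,0,0,60])

```text
time: 51.65
position: [0.4354, -0.2185, 0.1645]
eef_rot: [-0.541, -0.464, 0.548, -0.438]
force: [-0.2, 0.4, -0.4]
finger_gap: 0.702
```

```bash
python3 lids.py w30 .056; python3 - <<'E'
from h import *
im=cv2.imread('pics/w30.png');cm=bot.camera_model('wrist');h=cv2.cvtColor(im,cv2.COLOR_BGR2HSV)
print(R.from_quat(bot.state()['eef_rot']).as_matrix()[:2,1].round(3))
for n,lo,hi in(('copper',(3,110,60),(14,230,220)),('orange',(15,160,120),(25,255,255))):
    m=cv2.inRange(h,lo,hi)
    for c in cv2.findContours(m,0,2)[0]:
        if cv2.contourArea(c)>250:
            (u,v),wh,a=cv2.minAreaRect(c);b=cv2.boxPoints(((u,v),wh,a));P=np.array([ray(cm,q,.056) for q in b]);e=[P[1]-P[0],P[2]-P[1]]
            print(n,(round(u),round(v)),ray(cm,(u,v),.056)[:2].round(4),[round(np.linalg.norm(x),4) for x in e],[round(np.degrees(np.arctan2(x[1],x[0]))%180) for x in e])
E
```

```text
[ 0.4362 -0.2185  0.1648] 51.7
[ 0.983 -0.183]
copper (154, 468) [ 0.2264 -0.4356] [np.float64(0.0491), np.float64(0.0302)] [174, 75]
copper (362, 324) [ 0.4504 -0.3129] [np.float64(0.0213), np.float64(0.0292)] [77, 166]
orange (309, 355) [ 0.4007 -0.3346] [np.float64(0.0214), np.float64(0.0288)] [75, 166]
```

```bash
python3 - <<'E'
from h import *
cm=bot.camera_model('wrist');s=bot.state()
def T(p,q):
    t=np.eye(4);t[:3,:3]=R.from_quat(q).as_matrix();t[:3,3]=p;return t
X=np.array(cm['extrinsics'])@T(s['position'],s['eef_rot'])
c29={'K':cm['K'],'extrinsics':X@np.linalg.inv(T((.6771,.0883,.1076),[-0.544,-0.459,0.547,-0.44]))}
h=cv2.cvtColor(cv2.imread('pics/w29.png'),cv2.COLOR_BGR2HSV);m=cv2.inRange(h,(100,110,60),(120,255,255));m[330:]=0
for c in cv2.findContours(m,0,2)[0]:
    if cv2.contourArea(c)>250:
        (u,v),_,_=cv2.minAreaRect(c);print('patch',(u,v),ray(c29,(u,v),.055)[:2].round(4),'lid',ray(c29,(310,199),.055)[:2].round(4))
go(.4475,-.3245,.04,76)
E
```

```text
patch (309.9999694824219, 172.49998474121094) [0.6781 0.1327] lid [0.6749 0.1169]
patch (82.5, 18.5) [0.5731 0.2379] lid [0.6749 0.1169]
turn -1.511 then shift mm [ 124.8 -100.1   36.6] cur deg -10.6 pos [ 0.4362 -0.2185  0.1648] gap 59.9 F [-0.1 -0.6  0.3] t 51.7
  tool y [0.242 0.97  0.   ] tool z [ 0.97  -0.242  0.   ]
```

The patch sits 16 mm off the lid centre, so copper's centre is (0.4465, −0.328). Turn to grip it along its 70 mm.

step_arm(rows=[0,0,0,-0.15,85,0,0,0,-0.15,85,0,0,0,-0.15,85,0,0,0,-0.15,85,0,0,0,-0.15,85,0,0,0,-0.15,85,0,0,0,-0.15,85,0,0,0,-0.15,85,0,0,0,-0.15,85,0,0,0,-0.15,85])

```text
time: 52.7
position: [0.4366, -0.2188, 0.1653]
eef_rot: [0.093, 0.713, -0.082, 0.69]
force: [0.7, 0.2, 0.1]
finger_gap: 0.995
```

step_arm(rows=[30,-34,12,-0.011,85,30,-34,12,0,85,20,-34,13,0,85,0,0,0,0,85,0,0,0,0,85])

```text
time: 53.2
position: [0.443, -0.3265, 0.0814]
eef_rot: [0.093, 0.714, -0.081, 0.689]
force: [-0.4, -0.1, -0.5]
finger_gap: 0.997
```

```bash
python3 lids.py w31 .056; python3 -c "
from h import *
go(.4465,-.3284,-.01,76)
im=cv2.imread('pics/w31.png');cv2.imwrite('pics/c31.png',im)"
```

```text
[ 0.4439 -0.3255  0.0822] 53.25
lid px (281, 222) xy [ 0.4178 -0.3417] size [0.102 0.085] long ang 75.7 patch hue 21.0
turn -0.001 then shift mm [92.2 -2.2  3.2] cur deg 75.9 pos [ 0.4439 -0.3255  0.0822] gap 85.4 F [-0.   0.1  0.5] t 53.25
  tool y [0.242 0.97  0.   ] tool z [ 0.97  -0.242  0.   ]
```

View pics/c31.png

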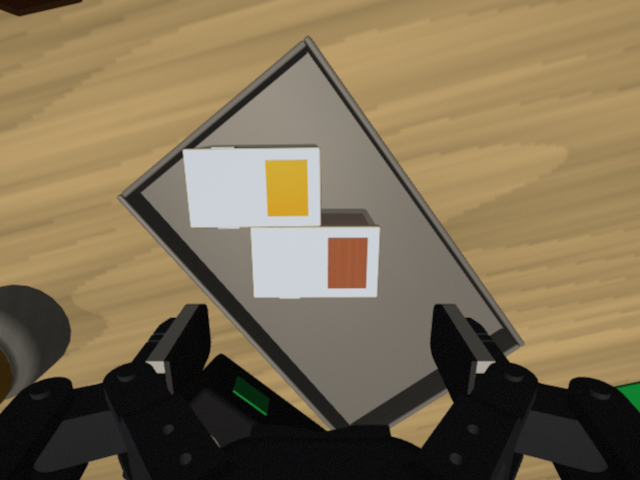

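Copper lid centre is at (315,262), and its ends are clear for the fingers. Orange is alongside at (252,188). Correct by −2.4/+3.5 mm and descend.

step_arm(rows=[20,-2.4,3.5,0,85,30,0,0,0,85,25,0,0,0,85,12,0,0,0,85,0,0,0,0,85,0,0,0,0,45,0,0,0,0,45,0,0,0,0,45,0,0,0,0,45], squeeze=40)

```text
time: 54.15
position: [0.4445, -0.3286, -0.0027]
eef_rot: [0.093, 0.712, -0.082, 0.691]
force: [0.8, 0.1, 6.1]
finger_gap: 0.808
```

step_arm(rows=[-20,0,0,0,45,-40,0,0,0,45,-40,0,0,0,45,0,0,0,0,45])

```text
time: 54.55
position: [0.4495, -0.3336, 0.1011]
eef_rot: [0.092, 0.71, -0.083, 0.694]
force: [0.6, -0.7, -0.3]
finger_gap: 0.808
```

```bash
python3 -c "
from h import *
go(.676,.008,.095,0)"
```

```text
turn 1.322 then shift mm [   6.1  226.5 -341.6] cur deg 75.8 pos [ 0.4495 -0.3336  0.1011] gap 69.0 F [ 0.6 -0.7 -0.3] t 54.55
  tool y [1. 0. 0.] tool z [ 0. -1.  0.]
```

Holding at 69 mm. Carry to the mat without turning.

```bash
python3 -c "
from h import *
go(.676,.0,.095,76)"
```

```text
turn -0.004 then shift mm [  6.1 378.5 139.1] cur deg 75.8 pos [ 0.4495 -0.3336  0.1011] gap 69.0 F [ 0.6 -0.7 -0.3] t 54.55
  tool y [0.242 0.97  0.   ] tool z [ 0.97  -0.242  0.   ]
```

step_arm(rows=[0,47,10,0,45,0,47,10,0,45,0,45,17,0,45,0,45,17,0,45,0,45,17,0,45,0,45,17,0,45,0,45,17,0,45,0,45,17,0,45,0,0,0,0,45])

```text
time: 55.45
position: [0.657, 0.0055, 0.0941]
eef_rot: [0.09, 0.714, -0.074, 0.691]
force: [0.1, 2.5, -0.8]
finger_gap: 0.808
```

```bash
python3 -c "
from h import *
go(.676,.0,-.0035,76)"
```

```text
turn 0.011 then shift mm [97.6 -0.7 19.7] cur deg 76.6 pos [0.657  0.0055 0.0941] gap 69.0 F [ 0.1  2.5 -0.8] t 55.45
  tool y [0.242 0.97  0.   ] tool z [ 0.97  -0.242  0.   ]
```

step_arm(rows=[0,0,18,0,45,30,-4,0,0,45,35,0,0,0,45,20,0,0,0,45,8,0,0,0,45,0,0,0,0,45])

```text
time: 56.05
position: [0.6656, -0.013, 0.0007]
eef_rot: [0.093, 0.714, -0.081, 0.689]
force: [-0.1, -0.6, -0.7]
finger_gap: 0.806
```

```bash
python3 -c "
from h import *
go(.676,.0,-.0035,76)"
```

```text
turn -0.003 then shift mm [ 4.2 15.1  6.9] cur deg 75.8 pos [ 0.6656 -0.013   0.0007] gap 68.8 F [-0.1 -0.6 -0.7] t 56.05
  tool y [0.242 0.97  0.   ] tool z [ 0.97  -0.242  0.   ]
```

step_arm(rows=[0,10,7,0,45,2,0,0,0,45,2,0,0,0,45,0,0,0,0,45])

```text
time: 56.45
position: [0.6765, -0.005, -0.0013]
eef_rot: [0.093, 0.713, -0.081, 0.69]
force: [-0.8, 0.5, -0.8]
finger_gap: 0.806
```

step_arm(rows=[1,0,0,0,45,0,0,0,0,45,0,0,0,0,75,0,0,0,0,82,0,0,0,0,82,-30,0,0,0,82,-40,0,0,0,82,-40,0,-20,0,82,0,0,0,0,82])

```text
time: 57.35
position: [0.6637, -0.0036, 0.1146]
eef_rot: [0.094, 0.71, -0.081, 0.693]
force: [1.1, -0.3, -0.1]
finger_gap: 0.956
```

```bash
python3 lids.py w32 .055;python3 -c "
from h import *
go(.394,-.353,.08,76)"
```

```text
[ 0.6624 -0.003   0.1118] 57.4
lid px (320, 258) xy [ 0.6765 -0.0061] size [0.07  0.041] long ang 75.5 patch hue 10.0
lid px (499, 214) xy [0.6763 0.1128] size [0.073 0.043] long ang 78.3 patch hue 107.0
turn -0.004 then shift mm [  31.8 -404.5 -175.7] cur deg 75.8 pos [ 0.6624 -0.003   0.1118] gap 82.2 F [ 0.  -0.  -0.9] t 57.4
  tool y [0.242 0.97  0.   ] tool z [ 0.97  -0.242  0.   ]
```

Both cases are on the mat (lid sizes match at mat height). Now the orange case at about (0.397, −0.350).

step_arm(rows=[0,-45,-17,0,85,0,-45,-17,0,85,0,-45,-17,0,85,0,-45,-17,0,85,0,-45,-20,0,85,0,-45,-20,0,85,0,-45,-20,0,85,0,-45,-20,0,85,10,-42,-24,0,85,20,0,0,0,85])

```text
time: 58.4
position: [0.3872, -0.3571, 0.0798]
eef_rot: [0.096, 0.713, -0.088, 0.689]
force: [-0.4, 0.4, -0.1]
finger_gap: 0.996
```

step_arm(rows=[0,0,0,0,85,0,0,0,0,85])

```text
time: 58.6
position: [0.3939, -0.3483, 0.0779]
eef_rot: [0.093, 0.714, -0.081, 0.689]
force: [0.1, -0.2, -0.6]
finger_gap: 0.996
```

```bash
python3 lids.py w33 .056;python3 -c "
from h import *
go(.397,-.350,-.003,76)"
```

```text
[ 0.395  -0.3484  0.0785] 58.65
lid px (315, 260) xy [ 0.3932 -0.3505] size [0.07  0.043] long ang 76.5 patch hue 20.0
turn -0.001 then shift mm [81.5 -1.1  2.3] cur deg 75.9 pos [ 0.395  -0.3484  0.0785] gap 84.9 F [-0.4 -0.3  0.6] t 58.65
  tool y [0.242 0.97  0.   ] tool z [ 0.97  -0.242  0.   ]
```

step_arm(rows=[20,-2.5,-1,0,85,30,0,0,0,85,22,0,0,0,85,10,0,0,0,85,0,0,0,0,85,0,0,0,0,45,0,0,0,0,45,0,0,0,0,45,0,0,0,0,45], squeeze=40)

```text
time: 59.55
position: [0.3914, -0.3509, -0.0017]
eef_rot: [0.093, 0.712, -0.082, 0.691]
force: [0.8, -0.7, 4.8]
finger_gap: 0.811
```

step_arm(rows=[-20,0,0,0,45,-40,0,0,0,45,-40,0,0,0,45,0,0,0,0,45])

```text
time: 59.95
position: [0.3961, -0.3557, 0.1018]
eef_rot: [0.092, 0.71, -0.083, 0.693]
force: [0.4, 0.3, -1.6]
finger_gap: 0.81
```

```bash
python3 -c "
from h import *
go(.676,-.113,.095,76)"
```

```text
turn -0.004 then shift mm [  6.8 303.2 212.9] cur deg 75.8 pos [ 0.3961 -0.3557  0.1018] gap 69.2 F [ 0.4  0.3 -1.6] t 59.95
  tool y [0.242 0.97  0.   ] tool z [ 0.97  -0.242  0.   ]
```

step_arm(rows=[0,40,15,0,45,0,40,20,0,45,0,40,28,0,45,0,37,30,0,45,0,37,30,0,45,0,37,30,0,45,0,37,30,0,45,0,35,30,0,45,0,0,0,0,45,0,0,0,0,45])

```text
time: 60.95
position: [0.6736, -0.1082, 0.0913]
eef_rot: [0.092, 0.714, -0.08, 0.689]
force: [-1.1, -1.4, -1.5]
finger_gap: 0.804
```

```bash
python3 -c "
from h import *
go(.676,-.117,-.001,76)"
```

```text
turn 0.001 then shift mm [92.3 -8.   4.4] cur deg 76.0 pos [ 0.6736 -0.1082  0.0913] gap 68.7 F [-1.1 -1.4 -1.5] t 60.95
  tool y [0.242 0.97  0.   ] tool z [ 0.97  -0.242  0.   ]
```

step_arm(rows=[30,-7,4,0,45,35,0,0,0,45,20,0,0,0,45,5,0,0,0,45,0,0,0,0,45])

```text
time: 61.45
position: [0.6716, -0.1168, 0.0022]
eef_rot: [0.094, 0.714, -0.082, 0.689]
force: [0.6, -0.7, -0.8]
finger_gap: 0.805
```

```bash
python3 -c "
from h import *
go(.676,-.117,-.0025,76)"
```

```text
turn -0.005 then shift mm [4.7 0.9 4.3] cur deg 75.7 pos [ 0.6716 -0.1168  0.0022] gap 68.8 F [ 0.6 -0.7 -0.8] t 61.45
  tool y [0.242 0.97  0.   ] tool z [ 0.97  -0.242  0.   ]
```

step_arm(rows=[3,0,3,0,45,2,0,0,0,45,0,0,0,0,45,0,0,0,0,75,0,0,0,0,82,0,0,0,0,82,-30,0,0,0,82,-40,0,0,0,82,-40,0,-20,0,82,0,0,0,0,82])

```text
time: 62.45
position: [0.6629, -0.1167, 0.1156]
eef_rot: [0.094, 0.71, -0.082, 0.694]
force: [1.2, -0.6, -0.2]
finger_gap: 0.963
```

```bash
python3 lids.py w34 .055;python3 - <<'E'
from h import *
it,ct=snap('top','t34');isn,cs=snap('scene','s34')
h=cv2.cvtColor(it,cv2.COLOR_BGR2HSV)
m=cv2.inRange(h,(0,150,120),(6,255,255));m[:,:400]=0;m[:,480:]=0;m[:160]=0;m[250:]=0
M=cv2.moments(m);ut=(M['m10']/M['m00'],M['m01']/M['m00'])
h=cv2.cvtColor(isn,cv2.COLOR_BGR2HSV);m=cv2.inRange(h,(0,150,110),(8,255,255))|cv2.inRange(h,(174,150,110),(179,255,255))
for c in cv2.findContours(m,0,2)[0]:
    if cv2.contourArea(c)>10: print('scene red',cv2.boundingRect(c))
us=(228,147)
P=[]
for cm,uv in((ct,ut),(cs,us)):
    a=ray(cm,uv,0.);b=ray(cm,uv,.2);P.append((a,(b-a)/np.linalg.norm(b-a)))
(a,d),(b,e)=P;s=np.linalg.lstsq(np.c_[d,-e],b-a,rcond=None)[0];print('ball',ut,a+d*s[0],b+e*s[1])
# psu outline dark
h=cv2.cvtColor(it,cv2.COLOR_BGR2HSV);m=cv2.inRange(h,(0,0,0),(179,255,95));k=np.zeros_like(m);k[165:240,400:470]=m[165:240,400:470]
c=cv2.convexHull(max(cv2.findContours(cv2.morphologyEx(k,cv2.MORPH_CLOSE,np.ones((5,5))),0,2)[0],key=cv2.contourArea));(u,v),wh,an=cv2.minAreaRect(c);b=cv2.boxPoints(((u,v),wh,an));Q=np.array([ray(ct,q,.045) for q in b]);E=[Q[1]-Q[0],Q[2]-Q[1]]
print('psu',ray(ct,(u,v),.045),[np.linalg.norm(x).round(3) for x in E],[np.degrees(np.arctan2(x[1],x[0])).round(1)%180 for x in E])
cv2.imwrite('pics/c34.png',np.hstack([cv2.resize(isn[100:400,180:580],(400,300)),cv2.resize(isn[110:220,170:320],(400,300))]))
E
```

```text
[ 0.6618 -0.1157  0.1127] 62.5
lid px (323, 261) xy [ 0.6782 -0.1178] size [0.07  0.042] long ang 76.9 patch hue 20.0
lid px (490, 218) xy [ 0.6766 -0.0055] size [0.073 0.043] long ang 75.6 patch hue 10.0
lid px (628, 175) xy [0.6708 0.0819] size [0.014 0.041] long ang 178.9 patch hue None
scene red (442, 362, 12, 11)
scene red (477, 331, 12, 11)
ball (432.7755102040816, 202.9591836734694) [ 0.59519125 -0.39269946  0.13520118] [ 0.59567917 -0.39297063  0.13532321]
psu [ 0.60820633 -0.41246291  0.045     ] [np.float64(0.104), np.float64(0.165)] [np.float64(124.7), np.float64(33.69999999999999)]
```

All three cases are on the mat. Ball at (0.595, −0.393, 0.135), psu centre (0.608, −0.412), push direction (0.56, −0.83); ball height and lean agree with the given geometry. I'll use my last view to check bottles and mat before touching the lever.

```bash
python3 -c "
import cv2,numpy as np
i=cv2.imread('pics/s34.png');cv2.imwrite('pics/c35.png',np.hstack([cv2.resize(i[290:440,330:530],(400,300)),cv2.resize(i[120:420,180:580],(400,300))]))"
```

```text
(no output)
```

View pics/c35.png

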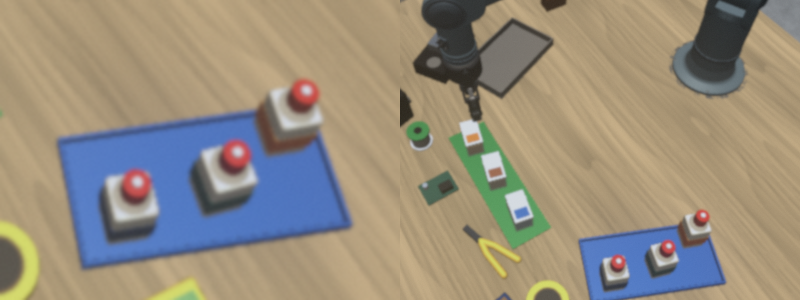

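step_arm(rows=[-40,0,0,0.147,0,-20,0,0,0.147,0,0,0,0,0.147,0,0,0,0,0.147,0,0,0,0,0.145,0,0,0,0,0,0])

```text
time: 63.2
position: [0.6607, -0.1149, 0.166]
eef_rot: [0.333, 0.638, -0.332, 0.61]
force: [0.2, -0.6, 0.1]
finger_gap: -0.0
```

```bash
python3 -c "
from h import *
go(.5703,-.3555,.08,34)"
```

```text
turn -0.002 then shift mm [  86.  -209.5  149. ] cur deg 33.9 pos [ 0.6607 -0.1149  0.166 ] gap -0.0 F [ 0.2 -0.6  0.1] t 63.2
  tool y [0.829 0.559 0.   ] tool z [ 0.559 -0.829  0.   ]
```

The view shows three cases on the mat and an empty bin. Blue and green bottles stand well, but orange is close to the tray's near wall, so I'll check its tilt numerically before the lever. Move the arm to the lever start first to clear the view.

step_arm(rows=[0,-40,25,0,0,0,-40,25,0,0,0,-40,25,0,0,0,-40,25,0,0,0,-40,25,0,0,0,-9,10,0,0,0,0,0,0,0])

```text
time: 63.9
position: [0.5602, -0.3476, 0.1662]
eef_rot: [0.335, 0.636, -0.334, 0.61]
force: [0.1, -0.3, 0.2]
finger_gap: 0.002
```

```bash
python3 - <<'E'
from h import *
it,ct=snap('top','t36');isn,cs=snap('scene','s36')
go(.5703,-.3555,.08,34)
def reds(im,box):
    h=cv2.cvtColor(im,cv2.COLOR_BGR2HSV);m=cv2.inRange(h,(0,130,110),(8,255,255))|cv2.inRange(h,(174,130,110),(179,255,255))
    k=np.zeros_like(m);x0,y0,x1,y1=box;k[y0:y1,x0:x1]=m[y0:y1,x0:x1];o=[]
    n,l,st,ce=cv2.connectedComponentsWithStats(k)
    return [ce[i] for i in range(1,n) if st[i,4]>8]
A=reds(it,(120,180,230,310));B=reds(isn,(360,290,540,440))
tri=lambda u,v:None
for u in A:
    best=None
    for v in B:
        P=[]
        for cm,uv in((ct,u),(cs,v)):
            a=ray(cm,uv,0.);b=ray(cm,uv,.2);P.append((a,(b-a)/np.linalg.norm(b-a)))
        (a,d),(b,e)=P;s=np.linalg.lstsq(np.c_[d,-e],b-a,rcond=None)[0];p,q=a+d*s[0],b+e*s[1];r=np.linalg.norm(p-q)
        if best is None or r<best[0]: best=(r,(p+q)/2,v)
    r,p,v=best;w=p[:2]-[.488,.353];print('cap',u.round(),v.round(),p.round(4),'res',r.round(4),'tray',(w@[.39,.92]).round(3),(w@[-.92,.39]).round(3))
# white-ish outline of each bottle in top view: nearest-to-axis base extents
for n,xt,yt in(('blue',.026,-.094),('green',.011,.01),('orange',-.035,.098)):
    c=np.array([.488,.353])+xt*np.array([.39,.92])+yt*np.array([-.92,.39])
    print(n,'scene pred base ctr/captop',proj(cs,[*c,.005]).round(),proj(cs,[*c,.115]).round(),'top',proj(ct,[*c,.005]).round(),proj(ct,[*c,.115]).round())
E
```

```text
turn -0.0 then shift mm [85.7 -2.2 14.5] cur deg 34.0 pos [ 0.564  -0.3422  0.1657] gap 0.2 F [ 0.   0.6 -0.1] t 64.0
  tool y [0.829 0.559 0.   ] tool z [ 0.559 -0.829  0.   ]
cap [174. 210.] [397. 383.] [0.5848 0.3427 0.1153] res 0.0007 tray 0.028 -0.093
cap [164. 245.] [447. 368.] [0.4833 0.3695 0.1167] res 0.0007 tray 0.013 0.011
cap [169. 281.] [482. 336.] [0.3813 0.355  0.1195] res 0.0012 tray -0.04 0.099
blue scene pred base ctr/captop [391. 399.] [397. 382.] top [184. 214.] [175. 210.]
green scene pred base ctr/captop [436. 385.] [446. 367.] top [175. 247.] [165. 245.]
orange scene pred base ctr/captop [468. 359.] [481. 339.] top [177. 280.] [168. 280.]
```

```bash
python3 - <<'E'
from h import *
cm=bot.camera_model('wrist');s=bot.state()
def T(p,q):
    t=np.eye(4);t[:3,:3]=R.from_quat(q).as_matrix();t[:3,3]=p;return t
X=np.array(cm['extrinsics'])@T(s['position'],s['eef_rot'])
q=np.array([-0.585,-0.4,0.597,-0.375]);c={'K':cm['K'],'extrinsics':X@np.linalg.inv(T((.4534,.2747,.2004),q/np.linalg.norm(q)))}
im=cv2.imread('pics/w26.png');h=cv2.cvtColor(im,cv2.COLOR_BGR2HSV)
red=cv2.inRange(h,(0,130,80),(8,255,255));bright=cv2.inRange(h,(0,0,195),(179,60,255))
for n,b in(('orange',(140,110,260,200)),('green',(265,30,370,130)),('blue',(400,0,520,110))):
    x0,y0,x1,y1=b;k=np.zeros_like(red);k[y0:y1,x0:x1]=bright[y0:y1,x0:x1]
    hull=None
    cs=[d for d in cv2.findContours(k,0,2)[0]]
    big=[d for d in cs if cv2.contourArea(d)>300];dots=[d for d in cs if 15<cv2.contourArea(d)<=300]
    P=np.vstack(big);rect=cv2.minAreaRect(P);bx=cv2.boxPoints(rect);W=np.array([ray(c,p,.089) for p in bx])
    sc=W.mean(0);L=[np.linalg.norm(W[1]-W[0]).round(3),np.linalg.norm(W[2]-W[1]).round(3)]
    k2=np.zeros_like(red);k2[y0:y1,x0:x1]=red[y0:y1,x0:x1];rb=cv2.boundingRect(cv2.findNonZero(k2))
    for d in dots:
        M=cv2.moments(d);u=(M['m10']/M['m00'],M['m01']/M['m00']);p=ray(c,u,.126);v=(p-sc)[:2]
        print(n,'dot',np.round(u),'shoulder',L,'lean mm tray x,y',(1000*v@[.39,.92]).round(1),(1000*v@[-.92,.39]).round(1),'red',rb)
    if not dots: print(n,L,'no dot',rb,[cv2.contourArea(d) for d in cs])
E
```

```text
orange dot [175. 161.] shoulder [np.float64(0.02), np.float64(0.043)] lean mm tray x,y -0.7 13.0 red (157, 138, 53, 43)
orange dot [173. 133.] shoulder [np.float64(0.02), np.float64(0.043)] lean mm tray x,y 17.7 11.8 red (157, 138, 53, 43)
green dot [308.  73.] shoulder [np.float64(0.04), np.float64(0.043)] lean mm tray x,y 0.2 1.2 red (287, 50, 45, 49)
green dot [287.  57.] shoulder [np.float64(0.04), np.float64(0.043)] lean mm tray x,y 9.1 13.8 red (287, 50, 45, 49)Traceback (most recent call last):
  File "<stdin>", line 14, in <module>
    return _nx.concatenate(arrs, 0, dtype=dtype, casting=casting)
           ~~~~~~~~~~~~~~~^^^^^^^^^^^^^^^^^^^^^^^^^^^^^^^^^^^^^^^
ValueError: need at least one array to concatenate
```

```bash
python3 - <<'E'
from h import *
cm=bot.camera_model('wrist');s=bot.state()
def T(p,q):
    t=np.eye(4);t[:3,:3]=R.from_quat(q).as_matrix();t[:3,3]=p;return t
X=np.array(cm['extrinsics'])@T(s['position'],s['eef_rot'])
q=np.array([-0.585,-0.4,0.597,-0.375]);c={'K':cm['K'],'extrinsics':X@np.linalg.inv(T((.4534,.2747,.2004),q/np.linalg.norm(q)))}
im=cv2.imread('pics/w26.png');h=cv2.cvtColor(im,cv2.COLOR_BGR2HSV)
m=cv2.inRange(h,(0,0,140),(179,90,255))|cv2.inRange(h,(0,130,80),(8,255,255))
for n,b in(('orange',(130,105,260,200)),('green',(265,20,370,130)),('blue',(400,0,520,110))):
    x0,y0,x1,y1=b;P=[]
    for r in range(y0,y1,6):
        cols=np.where(m[r,x0:x1])[0]
        if len(cols): P.append((r,int(cols[0]+x0),int(cols[-1]+x0),h[r,cols[-1]+x0-3].tolist()))
    print(n,P)
for n,xt,yt in(('orange',-.04,.098),('green',.013,.010),('blue',.028,-.094)):
    a=np.array([.488,.353])+xt*np.array([.39,.92])+yt*np.array([-.92,.39]);print(n,'upright pred top',proj(c,[*a,.126]).round(),'shoulder ctr',proj(c,[*a,.086]).round(),'half px',round(384*.023/ (np.linalg.norm(np.linalg.inv(c['extrinsics'])[:3,3]-[*a,.086])),1))
E
```

```text
orange [(105, 171, 171, [19, 109, 176]), (123, 173, 173, [19, 109, 173]), (129, 165, 224, [23, 23, 199]), (135, 165, 224, [25, 14, 199]), (141, 167, 225, [24, 20, 200]), (147, 161, 225, [27, 11, 200]), (153, 158, 226, [25, 15, 200]), (159, 157, 227, [23, 22, 200]), (165, 159, 227, [25, 14, 201]), (171, 162, 228, [28, 18, 201]), (177, 167, 228, [30, 8, 200]), (183, 173, 228, [30, 31, 182])]
green [(44, 308, 341, [25, 16, 187]), (50, 278, 342, [25, 14, 196]), (56, 278, 343, [22, 23, 198]), (62, 279, 342, [60, 3, 199]), (68, 280, 344, [24, 24, 199]), (74, 281, 344, [24, 20, 194]), (80, 281, 345, [24, 21, 197]), (86, 282, 344, [80, 4, 201]), (92, 282, 346, [23, 23, 199]), (98, 284, 345, [75, 3, 201]), (104, 284, 346, [30, 6, 198]), (110, 285, 335, [29, 39, 158])]
blue [(12, 409, 416, [17, 78, 148]), (18, 467, 497, [29, 30, 176]), (24, 434, 499, [2, 248, 195]), (30, 433, 505, [3, 250, 196]), (36, 433, 507, [2, 242, 196]), (42, 432, 508, [2, 243, 198]), (48, 432, 506, [3, 242, 198]), (54, 432, 505, [3, 243, 198]), (60, 431, 500, [2, 240, 199]), (66, 431, 500, [107, 197, 176]), (72, 430, 495, [98, 5, 199]), (78, 430, 494, [103, 9, 201]), (84, 430, 493, [96, 6, 198]), (90, 497, 497, [107, 195, 186])]
orange upright pred top [178. 165.] shoulder ctr [198. 158.] half px 28.3
green upright pred top [309.  77.] shoulder ctr [313.  82.] half px 30.1
blue upright pred top [485.  47.] shoulder ctr [463.  57.] half px 28.7
```

Orange's cap dot and shoulder are offset (−21,+5) px, against (−20,+7) predicted for upright. So it is upright to about 2°, and green matches too. Now push the lever.

step_arm(rows=[40,-2,3,0,0,35,0,0,0,0,11,0,0,0,0,0,0,0,0,0])

```text
time: 64.4
position: [0.5608, -0.3418, 0.0781]
eef_rot: [0.333, 0.639, -0.33, 0.61]
force: [-0.2, 1.1, 0.2]
finger_gap: -0.002
```

```bash
python3 -c "
from h import *
go(.613,-.420,.08,34)"
```

```text
turn 0.002 then shift mm [-1.9 -0.4 94.1] cur deg 34.1 pos [ 0.5608 -0.3418  0.0781] gap -0.2 F [-0.2  1.1  0.2] t 64.4
  tool y [0.829 0.559 0.   ] tool z [ 0.559 -0.829  0.   ]
```

step_arm(rows=[0,0,12,0,0,0,0,12,0,0,0,0,12,0,0,0,0,12,0,0,0,0,12,0,0,0,0,12,0,0,0,0,8,0,0,0,0,0,0,0])

```text
time: 65.2
position: [0.6064, -0.4147, 0.08]
eef_rot: [0.334, 0.635, -0.332, 0.612]
force: [0.3, 0.1, 0.4]
finger_gap: 0.002
```

step_arm(rows=[0,0,5,0,0,0,0,4,0,0,0,0,0,0,0])

```text
time: 65.5
position: [0.6101, -0.4202, 0.0778]
eef_rot: [0.334, 0.637, -0.332, 0.611]
force: [-0.8, -0.5, -0.1]
finger_gap: 0.0
```

step_arm(rows=[0,0,4,0,0,0,0,0,0,0])

```text
time: 65.7
position: [0.6121, -0.423, 0.0771]
eef_rot: [0.334, 0.637, -0.332, 0.61]
force: [-0.3, 0.0, -1.0]
finger_gap: -0.002
```

step_arm(rows=[0,0,3,0,0,0,0,0,0,0])

```text
time: 65.9
position: [0.6137, -0.4255, 0.0771]
eef_rot: [0.334, 0.637, -0.332, 0.61]
force: [-1.2, 0.9, 0.2]
finger_gap: 0.003
```

```bash
cat > ball.py <<'E'
from h import *
import sys
it,ct=snap('top','tb'+sys.argv[1]);isn,cs=snap('scene','sb'+sys.argv[1]);iw,cw=snap('wrist','wb'+sys.argv[1])
P=[]
for n,im,cm,(x0,y0,x1,y1) in(('top',it,ct,(400,160,480,250)),('scene',isn,cs,(190,120,280,180)),('wrist',iw,cw,(0,0,640,480))):
    h=cv2.cvtColor(im,cv2.COLOR_BGR2HSV);m=cv2.inRange(h,(0,130,60),(8,255,255))|cv2.inRange(h,(174,130,60),(179,255,255));k=np.zeros_like(m);k[y0:y1,x0:x1]=m[y0:y1,x0:x1]
    N,l,st,ce=cv2.connectedComponentsWithStats(k)
    for i in range(1,N):
        if st[i,4]>8:
            p=ray(cm,ce[i],.13);print(n,st[i].tolist(),p[:2].round(4),'along psu x',((p[:2]-[.608,-.4125])@[.559,-.829]).round(4))
go(.613,-.42,.08,34)
E
python3 ball.py 1
```

```text
scene [204, 141, 6, 4, 16] [ 0.6358 -0.4425] along psu x 0.0404
wrist [313, 393, 16, 28, 358] [ 0.6337 -0.4537] along psu x 0.0485
turn -0.003 then shift mm [-2.7  2.5 -5. ] cur deg 33.8 pos [ 0.6137 -0.4255  0.0773] gap 0.0 F [-0.4  0.3 -0. ] t 66.05
  tool y [0.829 0.559 0.   ] tool z [ 0.559 -0.829  0.   ]
```

The ball has moved over with the fingers. Keep nudging until the stop is felt.

step_arm(rows=[0,0,3,0,0,0,0,0,0,0])

```text
time: 66.25
position: [0.6143, -0.4262, 0.0772]
eef_rot: [0.335, 0.639, -0.331, 0.609]
force: [-3.2, 4.2, 2.1]
finger_gap: -0.003
```

step_arm(rows=[0,0,3,0,0,0,0,0,0,0])

```text
time: 66.45
position: [0.6142, -0.4261, 0.0771]
eef_rot: [0.336, 0.641, -0.329, 0.607]
force: [-7.1, 9.6, 6.2]
finger_gap: -0.001
```

step_arm(rows=[0,0,2,0,0,0,0,0,0,0])

```text
time: 66.65
position: [0.6143, -0.426, 0.0771]
eef_rot: [0.337, 0.642, -0.328, 0.605]
force: [-10.2, 11.9, 8.6]
finger_gap: -0.001
```

Stop reached: the force rises with no further motion. Back off, lift clear, and check everything.

step_arm(rows=[0,0,-15,0,0,0,0,-30,0,0,0,0,-30,0,0,-40,0,-30,0,0,-40,0,0,0,0,0,0,0,0,0,0,0,0,0,0])

```text
time: 67.35
position: [0.5636, -0.348, 0.1629]
eef_rot: [0.334, 0.635, -0.332, 0.612]
force: [0.5, 0.2, -0.3]
finger_gap: -0.002
```

```bash
python3 ball.py 2; python3 - <<'E'
from h import *
it,ct=cv2.imread('pics/tb2.png'),bot.camera_model('top');h=cv2.cvtColor(it,cv2.COLOR_BGR2HSV)
def f(n,m,box,z,a):
    x0,y0,x1,y1=box;k=np.zeros_like(m);k[y0:y1,x0:x1]=m[y0:y1,x0:x1];N,l,st,ce=cv2.connectedComponentsWithStats(k)
    for i in range(1,N):
        if st[i,4]>=a: print(n,st[i].tolist(),ray(ct,ce[i],z)[:2].round(3))
f('lid',cv2.inRange(h,(0,0,150),(179,70,255)),(235,150,355,215),.055,40)
f('cap',cv2.inRange(h,(0,130,110),(8,255,255)),(120,180,230,310),.116,8)
a=cv2.imread('pics/top0.png');h0=cv2.cvtColor(a,cv2.COLOR_BGR2HSV)
for n,lo,hi,box in(('tape/meter',(22,150,120),(32,255,255),(120,140,280,225)),):
    for H in(h0,h): f(n,cv2.inRange(H,lo,hi),box,.02,30) 
for n,(x0,y0,x1,y1) in dict(board=(295,120,330,160),spool=(345,130,375,162),tin=(465,238,500,268),decoy=(435,312,462,348)).items():
    print(n,'mean pixel change',np.abs(a[y0:y1,x0:x1].astype(int)-it[y0:y1,x0:x1]).mean().round(1))
E
```

```text
scene [204, 137, 8, 8, 52] [ 0.6308 -0.4486] along psu x 0.0427
wrist [311, 405, 19, 28, 395] [ 0.6255 -0.4417] along psu x 0.0339
turn -0.003 then shift mm [79.4  1.3 89.6] cur deg 33.8 pos [ 0.5618 -0.3465  0.1594] gap 0.2 F [-0.5 -0.2 -0.4] t 67.5
  tool y [0.829 0.559 0.   ] tool z [ 0.559 -0.829  0.   ]
lid [284, 171, 27, 20, 323] [ 0.675 -0.009]
lid [321, 171, 27, 19, 308] [ 0.677 -0.121]
lid [244, 172, 27, 19, 303] [0.675 0.108]
cap [169, 205, 10, 10, 53] [0.585 0.343]
cap [160, 241, 9, 9, 47] [0.483 0.368]
cap [164, 277, 10, 9, 49] [0.382 0.354]
tape/meter [223, 147, 35, 22, 333] [0.763 0.167]
tape/meter [178, 153, 30, 30, 449] [0.725 0.312]
tape/meter [129, 173, 32, 48, 837] [0.648 0.456]
tape/meter [223, 147, 34, 22, 330] [0.764 0.166]
tape/meter [178, 153, 30, 30, 454] [0.724 0.312]
tape/meter [129, 173, 31, 48, 841] [0.648 0.456]
board mean pixel change 5.6
spool mean pixel change 5.8
tin mean pixel change 5.6
decoy mean pixel change 5.7
```

All checks agree, so I'm handing in.

```bash
python3 -c "
from h import *
print(bot.sign_off())"
```

```text
the job is handed in; nothing more can be done
None
```

The bench is set up and handed in at about 67 s: all three bottles stand in the blue tray, all three cases are on the green mat, and the lever was pushed on last. No verdict came back.

**Method**
- **Bottles:** I gripped each one by the end of its cap, let it swing down to hanging, stood it in the tray and let go.
- **Cases:** I lifted each out of the bin and set it on the mat.
- **Lever:** I pushed it to its stop with the fingers closed, then backed well clear.

**Last checks**
- **Bottle positions:** the caps are at (0.028, −0.093), (0.013, 0.011) and (−0.040, 0.099) m in the tray frame, all inside the limits.
- **Bottle tilt:** measured after placing, green and orange are upright to about 2°. Blue was judged upright only from the pictures.
- **Cases:** the lids are at y = 0.108, −0.009 and −0.121 m and x ≈ 0.676 m, all on the mat, with lid sizes right for cases resting on it.
- **Lever:** the push force rose with no further movement. Afterwards the ball read 34 mm past centre from one camera and 43 mm from another, against 33.6 mm for fully on. The two disagree, but both are past the 0.85 rad threshold (about 24 mm).
- **Other things on the bench:** the tape, meter and pliers moved less than 2 mm in the top view. The pictures of the spool, tin, board and brown look-alike show only noise-level change.

**What disagreed or went wrong**
- **Fingertip offset:** the real fingertips sit about 35 mm above the reported TCP, so my first two grips closed on nothing.
- **High force:** finding that offset by touching the bench took the wrist force to 86 N, under the 120 N limit.
- **Orange bottle:** it stands close to the tray's near wall but inside it.

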